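# Turn round the serving trolley's battery station

### The arm

A 7-joint arm with a two-finger parallel gripper is mounted at the origin on the work surface. World frame = base frame: x ahead of the robot, y to its left, z up, the work surface at z = 0. Lengths are in m, angles in rad, forces in N, time in s.
With the tool pointing down it reaches from about 0.425 to 0.925 m from the base axis. Payload 6.8 kg.
Tool frame: the origin (TCP) lies on the front face of the gripper's body, between the roots of the fingers; the fingertips stand 73 mm ahead of it and the grasp point (between the pads) lies 54 mm ahead of it (tcp_to_tips is the distance from the TCP to the fingertips, in m); z points along the fingers, x is the direction in which the jaws open and shut, and the axes are right-handed (so a half turn about z gives the same grasp; the last joint's range is limited). The gripper opens to 85 mm and grips with 20 to 120 N. Pads are 22 mm wide; open, the fingers measure 114 mm over their backs; the gripper's body (76 mm by 85 mm) begins 54 mm behind the grasp point. The pads swing forward as they close: fully open they stand 13 mm farther back than shut.
Start: joints at [-1.423, 0.477, 0.022, 1.555, -0.011, 1.109, -0.083], TCP at [0.171, 0.653, 0.304] pointing down, gripper open.
Joint ranges: [-2.96, 2.96], [-0.34, 2.1], [-1.41, 1.46], [0.24, 2.44], [-1.37, 4.51], [0.17, 1.92], [-2.96, 2.96]. Speed limits (rad/s): [2.39, 2.39, 3.14, 3.14, 3.14, 3.14, 3.14].

### API

Orientations are given as a unit quaternion [w, x, y, z].
In Python, from station import get_obs, read_camera, hand_in, look_for, silhouettes, tcp_to_tips gives the robot as it stands. The module is installed in compiled form; this text tells all that it offers.
- The arm moves only by the tool apply_moves, never from a script. Its argument "moves" is a list of rows, each a list of 3 entries, a list of its own where there are three numbers: the shift along the tool's x, y, z in units of 25 mm (1.0 is 25 mm), then the turn, a rotation vector about the tool's x, y, z in units of 10 degrees (1.0 is 10 degrees), then the gripper's target within -1 to 1 (fully open at 1, half-way at 0, shut at -1). In form: [[[dx, dy, dz], [rx, ry, rz], jaw], ...]. A call has 1 to 20 rows; each row is the pose to reach, as a shift and turn from the pose commanded when the call began, along the tool's axes at that moment; what a row does not reach only later rows make up. A row lasts 1/8 s, in which the tool goes at most 62.5 mm and 10.7 degrees, less where a joint would pass 70% of its speed; a pose out of reach is approached as far as the arm can. A call with a gripper value outside its range is refused whole. The fingers move at their own pace and stop on an object; "force" is the grip in N (left out, the last holds). Time passes only in rows, so rows that repeat a pose let the fingers close. It gives the time, the measured TCP pose, the force and the opening at its end, in the units of the state.
- get_obs(): the state, without advancing time (a new reading comes with each control period).
- read_camera(name): name is "scene" or "top" or "wrist"; returns a dict with "color" (384x512x3 uint8, red, green, blue), "mtx" (3x3 intrinsics, pixels), "eye" and "rotation" of the camera in the world; the wrist camera has in their place "hand_eye" (4x4, takes a point from camera to tool coordinates, whose origin is the TCP and whose axes are the tool frame's). Camera axes: x right, y up, looking along -z (the intrinsics and any distortion apply to the point x, -y, -z); pixel columns grow to the right and rows downward; lengths in m; the calibration is good to about 2 mm. A picture is of the moment at which its call begins: read the wrist's pose just before it. There is no depth.
- hand_in(): hands the job in, once; it reports no verdict.
Trained networks look in the newest picture that a camera, given by its name, has taken for a name from the list of things; names that differ only in an ending like _2 or _b are one class to them, and where a whole thing is asked for, a point or a joint stands for the part that bears it (a point fixed in the world has none). Each returns a list of dicts, best first, with "conf" (0 to 1); they miss things now and then, are a little off and sometimes report something else, mostly with a low value. They report only what shows in the picture. A call takes as long as a camera call. They do not tell look-alikes from the thing itself.
- look_for(camera, query): "pixel" ([row, column] in pixels, amid what is visible of it).
- silhouettes(camera, query): "mask" (384x512 bool, what is visible of it) and "pixel" ([row, column] in pixels, amid what is visible of it).
The state is a dict: "t": time; "q": joint angles; "joint_vel": joint speeds; "joint_torque": joint torques, N m; "eef_pos": TCP position; "tool_rot": TCP orientation; "contact_force": force on the tool from outside, world axes, zero at the start; "torque": the same for the moment, N m; "gripper_width": opening from 0.0 (shut) to 1.0 (fully open).
Only numpy, scipy, OpenCV 4.12 (cv2) and the standard library are available. Lean on these libraries where they do the work, as an engineer would, in place of code of your own. Each camera call takes 0.05 s, during which the arm holds its last target.

### The job

Lift the bin of spent cells straight out of its wooden organiser, tip all the cells out of it into the open grey tub, and put the bin back down in its organiser cell. Swing open the shut lever of the charging dock and stand the charged pack from it upright on the small round wooden stand, and put every white battery pack from the tray upright and fully home into a dock pocket of its own and swing the locking lever shut over it. Leave the cup and the jar where they are, and do not knock over the sauce dish.

Things in the scene. Friction and masses are not known exactly. Their poses are not given: they have to be found in the camera images.
- charged: The charged pack, just like the other packs (44 by 30 by 38 mm, origin at the centre of its underside). It starts seated in pocket1, the middle one, its x along the dock's x, locked in by lever1.
- round_stand: Fixed round wooden stand, 90 mm across and 12 mm tall, flat on top, on the table between the robot and the dock. Origin at the centre of its underside.
- pack0: White battery pack with a grey band, a plain block 44 mm long (its x), 30 mm wide (its y) and 38 mm tall (its z), about 80 g, standing on a black tray (floor 4 mm above the table, rim 14 mm). Origin at the centre of its underside. The same either way round (half a turn about z makes no difference). Two or three packs are present.
- pack1: White battery pack with a grey band, a plain block 44 mm long (its x), 30 mm wide (its y) and 38 mm tall (its z), about 80 g, standing on a black tray (floor 4 mm above the table, rim 14 mm). Origin at the centre of its underside. The same either way round (half a turn about z makes no difference). Two or three packs are present.
- pack2: White battery pack with a grey band, a plain block 44 mm long (its x), 30 mm wide (its y) and 38 mm tall (its z), about 80 g, standing on a black tray (floor 4 mm above the table, rim 14 mm). Origin at the centre of its underside. The same either way round (half a turn about z makes no difference). Two or three packs are present.
- dock: Grey charging dock, a fixed block 110 mm (its x) by 250 mm (its y) by 30 mm tall, origin at the centre of its underside, with three pockets in a row along y at 80 mm spacing and a swinging locking lever behind (+x of) each. It stands at any yaw up to 0.25 rad either way.
- pocket0 (a point): Centre of the floor of a dock pocket; axes as the dock's. The pocket is 48 mm along x, 34 mm along y and 16 mm deep with bevelled edges (its floor is 14 mm above the table), so a seated pack stands 22 mm proud of the dock's top, its own top 52 mm above the table.
- lever0 (a joint): Angle of pocket0's steel locking lever about an upright pivot 38 mm to the dock's +x of the pocket's centre. 0 = shut, arm pointing to the dock's -x over the pack; at angle q the arm points along (-cos q, sin q) in the dock's frame. Stop at 2.4; starts open at 1.85 to 2.25. It stays where it is left (friction about 0.03 N m).
- knob0 (a point): Centre of the top of the upright black knob on lever0's arm: 12 mm in diameter, from 63 to 87 mm above the table, 58 mm from the pivot; pinch it from above or push it. The arm, 66 mm long, 13 wide, 8 thick, lies 55 to 63 mm above the table, 3 mm over a fully seated pack; it fouls a pack that is not home.
- pocket1 (a point): Centre of the floor of a dock pocket; axes as the dock's. The pocket is 48 mm along x, 34 mm along y and 16 mm deep with bevelled edges (its floor is 14 mm above the table), so a seated pack stands 22 mm proud of the dock's top, its own top 52 mm above the table.
- lever1 (a joint): Angle of pocket1's steel locking lever about an upright pivot 38 mm to the dock's +x of the pocket's centre. 0 = shut, arm pointing to the dock's -x over the pack; at angle q the arm points along (-cos q, sin q) in the dock's frame. Stop at 2.4; starts shut. It stays where it is left (friction about 0.03 N m).
- knob1 (a point): Centre of the top of the upright black knob on lever1's arm: 12 mm in diameter, from 63 to 87 mm above the table, 58 mm from the pivot; pinch it from above or push it. The arm, 66 mm long, 13 wide, 8 thick, lies 55 to 63 mm above the table, 3 mm over a fully seated pack; it fouls a pack that is not home.
- pocket2 (a point): Centre of the floor of a dock pocket; axes as the dock's. The pocket is 48 mm along x, 34 mm along y and 16 mm deep with bevelled edges (its floor is 14 mm above the table), so a seated pack stands 22 mm proud of the dock's top, its own top 52 mm above the table.
- lever2 (a joint): Angle of pocket2's steel locking lever about an upright pivot 38 mm to the dock's +x of the pocket's centre. 0 = shut, arm pointing to the dock's -x over the pack; at angle q the arm points along (-cos q, sin q) in the dock's frame. Stop at 2.4; starts open at 1.85 to 2.25. It stays where it is left (friction about 0.03 N m).
- knob2 (a point): Centre of the top of the upright black knob on lever2's arm: 12 mm in diameter, from 63 to 87 mm above the table, 58 mm from the pivot; pinch it from above or push it. The arm, 66 mm long, 13 wide, 8 thick, lies 55 to 63 mm above the table, 3 mm over a fully seated pack; it fouls a pack that is not home.
- organiser: Fixed wooden organiser frame, 104 mm (its x) by 132 mm (its y), walls 4 mm thick and 34 mm tall. Origin on the table under the centre of the cell that holds the bin; that cell is 96 mm along x and 72 mm along y inside, floor 4 mm thick, so the seated bin's origin is 4 mm above this origin. A narrow cell with two white pots, 46 mm tall, lies on its +y side.
- bin: Aluminium insert bin, 92 mm (its x) by 68 mm (its y), rim 40 mm up, 0.2 kg; 2 mm play all round in its cell, where it starts. Origin at the centre of its underside, z up. The walls facing x slope 29 degrees outwards: it pours over either x rim, tipped about its y. A wooden carrying bar 12 mm square runs along y over the middle, 60 mm clear between its posts, its centre 76 mm above the underside.
- cell0: Spent round cell, a cylinder 14 mm in diameter and 44 mm long along its y, grey with a copper end, 22 g, origin at its centre. Starts lying in the bin along the bin's y. Two or three are present.
- cell1: Spent round cell, a cylinder 14 mm in diameter and 44 mm long along its y, grey with a copper end, 22 g, origin at its centre. Starts lying in the bin along the bin's y. Two or three are present.
- cell2: Spent round cell, a cylinder 14 mm in diameter and 44 mm long along its y, grey with a copper end, 22 g, origin at its centre. Starts lying in the bin along the bin's y. Two or three are present.
- tub: Fixed grey open tub for spent cells, 150 mm (its x) by 130 mm (its y), 60 mm tall, walls and floor 4 mm thick. Origin at the centre of its underside. The tub and the organiser may change places.
- sauce_dish: White sauce dish, 72 mm across, 28 mm tall, on the tray. Not part of the job; origin at the centre of its underside.
- pepper: Amber pepper jar, 40 mm across, 100 mm tall. Not part of the job; origin at the centre of its underside.
- water_cup: Steel water cup, about 70 mm across, 75 mm tall. Not part of the job; origin at the centre of its underside.
There are look-alikes about, which are no part of the job. What is shaped like the charged but orange or yellow is not meant.

How it is judged:
On the way, in this order (a step that is already met when the one before it is completed fails the run):
1. the bin, still upright, is lifted clear out of the organiser (z of bin in the frame of organiser above 0.045 m and angle between bin's own z axis and vertical below 0.5 rad), for 0.1 s.
2. the bin is tipped and all the spent cells are in the tub (angle between bin's own z axis and vertical above 0.8 rad and x of cell0 in the frame of tub between -0.072 and 0.072 m and y of cell0 in the frame of tub between -0.062 and 0.062 m and z of each of cell0, cell1, cell2 in the frame of tub below 0.05 m and x of cell1 in the frame of tub between -0.072 and 0.072 m and y of cell1 in the frame of tub between -0.062 and 0.062 m and x of cell2 in the frame of tub between -0.072 and 0.072 m and y of cell2 in the frame of tub between -0.062 and 0.062 m), for 0.1 s.
3. the bin is back home in its organiser cell (horizontal distance between bin and organiser below 0.007 m and z of bin in the frame of organiser below 0.01 m and angle between bin's own z axis and vertical below 0.08 rad), for 0.3 s.
At the end, for the whole second after the job is handed in: Charged pack upright on the stand within 35 mm of its centre; each tray pack within 6 mm of a pocket floor's centre, that lever shut within 0.15 rad; every cell in the tub; the bin is upright (0.08 rad) in its organiser cell, within 7 mm of the centre and at most 6 mm proud; all at rest (all of step 3 and ((distance between pack0 and pocket0 below 0.006 m and angle between pack0's own z axis and vertical below 0.1 rad and value of joint lever0 below 0.15 rad) or (distance between pack0 and pocket1 below 0.006 m and angle between pack0's own z axis and vertical below 0.1 rad and value of joint lever1 below 0.15 rad) or (distance between pack0 and pocket2 below 0.006 m and angle between pack0's own z axis and vertical below 0.1 rad and value of joint lever2 below 0.15 rad)) and ((distance between pack1 and pocket0 below 0.006 m and angle between pack1's own z axis and vertical below 0.1 rad and value of joint lever0 below 0.15 rad) or (distance between pack1 and pocket1 below 0.006 m and angle between pack1's own z axis and vertical below 0.1 rad and value of joint lever1 below 0.15 rad) or (distance between pack1 and pocket2 below 0.006 m and angle between pack1's own z axis and vertical below 0.1 rad and value of joint lever2 below 0.15 rad)) and ((distance between pack2 and pocket0 below 0.006 m and angle between pack2's own z axis and vertical below 0.1 rad and value of joint lever0 below 0.15 rad) or (distance between pack2 and pocket1 below 0.006 m and angle between pack2's own z axis and vertical below 0.1 rad and value of joint lever1 below 0.15 rad) or (distance between pack2 and pocket2 below 0.006 m and angle between pack2's own z axis and vertical below 0.1 rad and value of joint lever2 below 0.15 rad)) and horizontal distance between charged and round_stand below 0.035 m and z of charged in the frame of round_stand between 0.008 and 0.016 m and angle between charged's own z axis and vertical below 0.1 rad and x of cell0 in the frame of tub between -0.072 and 0.072 m and y of cell0 in the frame of tub between -0.062 and 0.062 m and z of each of cell0, cell1, cell2 in the frame of tub below 0.05 m and x of cell1 in the frame of tub between -0.072 and 0.072 m and y of cell1 in the frame of tub between -0.062 and 0.062 m and x of cell2 in the frame of tub between -0.072 and 0.072 m and y of cell2 in the frame of tub between -0.062 and 0.062 m and linear speed of each of pack0, pack1, pack2, cell0, cell1, cell2, bin, charged below 0.02 m/s); the robot touches nothing.
It fails at once if the sauce dish, water cup or pepper jar is knocked over (angle between any of sauce_dish, pepper, water_cup's own z axis and vertical above 0.6 rad).
It fails at once if the water cup or pepper jar is shoved aside by more than 5 cm (distance of any of pepper, water_cup from where it was at the start of the episode above 0.05 m).
Of cell0, cell1, cell2 only 2 to 3 are there at a start; the rules pass over those that are not, and their reading is None.
Of pack0, pack1, pack2 only 2 to 3 are there at a start; the rules pass over those that are not, and their reading is None.
At some moment in a run one of pack0, pack1, pack2 may be knocked a few centimetres aside while the robot is not near it.
It also fails if it takes over 210 s, if anything falls off the work surface, if the arm or the gripper's body presses on something with over 40 N, if the wrist force passes 120 N, or if a joint passes its speed limit or range.

## Working session

There is one attempt and no reset: what is moved stays moved. The work goes in short steps, Python scripts to look and compute and a tool call to move; the robot and the scene stay as the last step left them, time stands still between calls to the robot, and variables do not carry over. Pictures are saved under pics/ and viewed, and the job is handed in when it is done.

Besides the shell and the picture viewer there is one more tool, called after "Emit:" by a JSON object that holds its "fn" and its "kwargs", one argument or row to a line. apply_moves: Moves the arm, as the interface text tells. Its arguments: {"type":"object","properties":{"moves":{"type":"array"},"force":{"type":"number"}},"required":["moves"]}

```bash
mkdir -p pics; ls
cat > h.py <<'E'
import numpy as np, cv2
from station import *
from scipy.spatial.transform import Rotation as R
def snap(name,fn):
    o=get_obs(); c=read_camera(name)
    cv2.imwrite('pics/'+fn,cv2.cvtColor(c['color'],cv2.COLOR_RGB2BGR))
    return o,c
E
python3 - <<'E'
from h import *
o=get_obs();print(o)
for n in ['scene','top','wrist']:
    o,c=snap(n,n+'0.png'); print(n,{k:v for k,v in c.items() if k!='color'})
    for q in ['pack0','dock','organiser','bin','tub','round_stand','cell0','charged','knob0','sauce_dish','pepper','water_cup']:
        r=look_for(n,q); print(q,[(np.round(x['pixel']).tolist(),round(x['conf'],2)) for x in r])
E
```

```text
pics
{'t': 0.0, 'q': array([-1.42308953,  0.47779507,  0.02233846,  1.55647156, -0.0115189 ,
        1.10928813, -0.08310091]), 'joint_vel': array([ 1.50885467e-03, -1.87435186e-05,  1.88361173e-04,  1.13896081e-03,
       -3.77440145e-04, -1.53335030e-03,  7.55200997e-04]), 'joint_torque': array([-4.50796433e-04, -5.96455586e+01,  1.60763439e+00, -2.81189060e+01,
        1.24753907e-02,  9.52688337e-03,  3.06580012e-05]), 'eef_pos': array([0.17067509, 0.65258297, 0.30292044]), 'tool_rot': array([ 6.06398012e-04,  7.91521389e-01,  6.11140777e-01, -6.87990001e-04]), 'contact_force': array([-1.15643972, -0.05073419, -0.28622118]), 'torque': array([-0.02996103, -0.02100193,  0.02677144]), 'gripper_width': 1.0013839672127844}
scene {'mtx': array([[363.38096575,   0.        , 257.14759044],
       [  0.        , 363.38096575, 184.75716477],
       [  0.        ,   0.        ,   1.        ]]), 'eye': array([1.05823836, 0.31007132, 0.73723905]), 'rotation': array([0.42238371, 0.16433229, 0.32401877, 0.83042082])}
pack0 [([139.0, 187.0], 0.63), ([171.0, 186.0], 0.55), ([188.0, 316.0], 0.32)]
[... 1701 characters left out ...]
0], 0.28)]
wrist {'mtx': array([[315.21781451,   0.        , 261.75516836],
       [  0.        , 315.21781451, 184.22164229],
       [  0.        ,   0.        ,   1.        ]]), 'hand_eye': array([[ 9.99999564e-01, -9.23045276e-04, -1.41440510e-04,
         6.85272923e-04],
       [-9.26015775e-04, -9.60662412e-01, -2.77717251e-01,
        -7.00336740e-02],
       [ 1.20469016e-04,  2.77717261e-01, -9.60662848e-01,
        -6.99229717e-02],
       [ 0.00000000e+00,  0.00000000e+00,  0.00000000e+00,
         1.00000000e+00]])}
pack0 []
dock [([372.0, 80.0], 0.58)]
organiser []
bin []
tub [([374.0, 77.0], 0.71)]
round_stand []
cell0 []
charged []
knob0 []
sauce_dish []
pepper []
water_cup []
```

View images.

View pics/scene0.png

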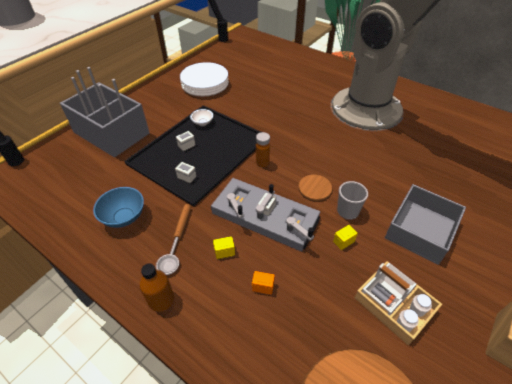

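```bash
python3 -c "
import cv2
a=cv2.imread('pics/top0.png')[90:310,60:440]
cv2.imwrite('pics/top0z.png',cv2.resize(a,None,fx=2.1,fy=2.1,interpolation=cv2.INTER_CUBIC))"
```

```text
(no output)
```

View pics/top0z.png

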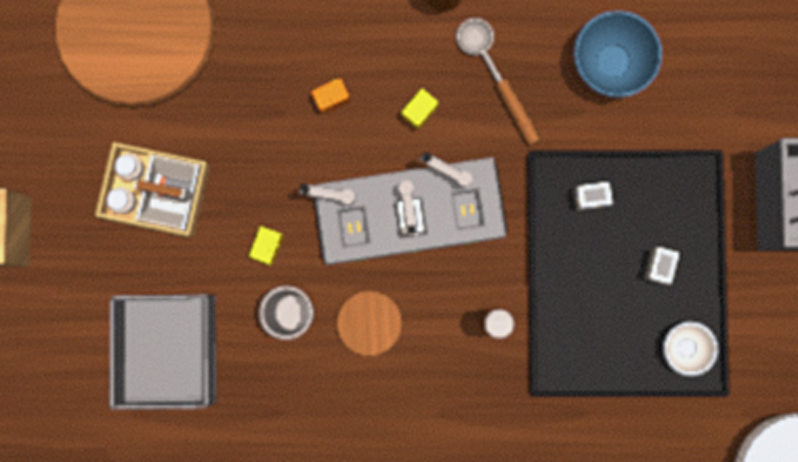

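```bash
cat >> h.py <<'E'
def cam(name,c,o=None):
    if name=='wrist':
        T=np.eye(4);q=o['tool_rot'];T[:3,:3]=R.from_quat([q[1],q[2],q[3],q[0]]).as_matrix();T[:3,3]=o['eef_pos']
        M=T@c['hand_eye'];return c['mtx'],M[:3,:3],M[:3,3]
    q=c['rotation'];return c['mtx'],R.from_quat([q[1],q[2],q[3],q[0]]).as_matrix(),c['eye']
def ray(K,Rm,e,row,col,z):
    d=Rm@np.array([(col-K[0,2])/K[0,0],-(row-K[1,2])/K[1,1],-1.]); return e+d*(z-e[2])/d[2]
def proj(K,Rm,e,P):
    p=(np.atleast_2d(P)-e)@Rm; return np.c_[K[1,2]+K[1,1]*-p[:,1]/-p[:,2]*1, K[0,2]+K[0,0]*p[:,0]/-p[:,2]]  # row,col
E
python3 - <<'E'
from h import *
c=read_camera('top');A=cam('top',c)
def g(pts,z,n):
    P=np.array([ray(*A,90+y/2.1,60+x/2.1,z)[:2] for x,y in pts]);print(n,P.round(3).tolist(),'mean',P.mean(0).round(3));
    if len(P)==4:
        print('  sides',[np.linalg.norm(P[(i+1)%4]-P[i]).round(3) for i in range(4)],'ang',[np.arctan2(*(P[(i+1)%4]-P[i])[::-1]).round(3) for i in range(4)])
g([(113,143),(207,161),(190,236),(96,217)],.034,'org')
g([(313,185),(494,158),(506,237),(326,263)],.03,'dock')
g([(110,297),(215,294),(213,405),(112,409)],.06,'tub')
g([(369,323)],.012,'stand');g([(594,195)],.042,'p0');g([(663,266)],.042,'p1')
g([(285,313)],.075,'cup');g([(499,323)],.1,'pepper');g([(690,348)],.028,'dish')
for k in [('l0',(302,189),(348,197)),('l1',(405,187),(411,228)),('l2',(428,160),(467,179))]: g(k[1:],.075,k[0])
E
```

```text
org [[0.679, 0.399], [0.653, 0.267], [0.549, 0.29], [0.576, 0.42]] mean [0.615 0.344]
  sides [np.float64(0.134), np.float64(0.106), np.float64(0.133), np.float64(0.105)] ang [np.float64(-1.765), np.float64(2.932), np.float64(1.368), np.float64(-0.205)]
dock [[0.62, 0.121], [0.656, -0.131], [0.546, -0.146], [0.512, 0.102]] mean [ 0.584 -0.013]
  sides [np.float64(0.254), np.float64(0.111), np.float64(0.251), np.float64(0.11)] ang [np.float64(-1.426), np.float64(-3.001), np.float64(1.711), np.float64(0.169)]
tub [[0.465, 0.39], [0.469, 0.249], [0.321, 0.249], [0.316, 0.385]] mean [0.393 0.318]
  sides [np.float64(0.142), np.float64(0.148), np.float64(0.135), np.float64(0.15)] ang [np.float64(-1.546), np.float64(3.136), np.float64(1.608), np.float64(0.039)]
stand [[0.429, 0.044]] mean [0.429 0.044]
p0 [[0.603, -0.266]] mean [ 0.603 -0.266]
p1 [[0.505, -0.358]] mean [ 0.505 -0.358]
cup [[0.443, 0.152]] mean [0.443 0.152]
pepper [[0.429, -0.131]] mean [ 0.429 -0.131]
dish [[0.394, -0.396]] mean [ 0.394 -0.396]
l0 [[0.609, 0.13], [0.598, 0.068]] mean [0.603 0.099]
l1 [[0.611, -0.008], [0.556, -0.016]] mean [ 0.583 -0.012]
l2 [[0.647, -0.039], [0.621, -0.091]] mean [ 0.634 -0.065]
```

```bash
cat >> h.py <<'E'
def Rdown(yaw):  # tool x at azimuth yaw, tool z down
    return np.array([[np.cos(yaw),np.sin(yaw),0],[np.sin(yaw),-np.cos(yaw),0],[0,0,-1.]])
def cur():
    o=get_obs();q=o['tool_rot'];return o['eef_pos'],R.from_quat([q[1],q[2],q[3],q[0]]).as_matrix(),o
def plan(pos,Rt=None,frm=None):
    p,Rc,o=cur()
    if frm is not None:p,Rc=frm
    if Rt is None:Rt=Rc
    if np.isscalar(Rt):Rt=Rdown(Rt)
    d=Rc.T@(np.array(pos)-p)/.025; w=R.from_matrix(Rc.T@Rt).as_rotvec()/np.radians(10)
    n=max(np.linalg.norm(d)*25/62.5,np.linalg.norm(w)*10/10.7)
    print('row',d.round(3).tolist(),w.round(3).tolist(),'rows>=%.1f'%n)
E
python3 - <<'E'
from h import *
print(tcp_to_tips() if callable(tcp_to_tips) else tcp_to_tips)
plan([.595,.32,.32],-0.205)
E
```

```text
0.0726
row [-8.595, 19.787, -0.645] [-0.0, -0.0, 8.708] rows>=8.6
```

Emit:
{"fn": "apply_moves", "kwargs": {
  "moves": [
    [[-8.6, 19.8, -0.65], [0, 0, 8.71], 0.2],
    [[-8.6, 19.8, -0.65], [0, 0, 8.71], 0.2],
    [[-8.6, 19.8, -0.65], [0, 0, 8.71], 0.2],
    [[-8.6, 19.8, -0.65], [0, 0, 8.71], 0.2],
    [[-8.6, 19.8, -0.65], [0, 0, 8.71], 0.2],
    [[-8.6, 19.8, -0.65], [0, 0, 8.71], 0.2],
    [[-8.6, 19.8, -0.65], [0, 0, 8.71], 0.2],
    [[-8.6, 19.8, -0.65], [0, 0, 8.71], 0.2],
    [[-8.6, 19.8, -0.65], [0, 0, 8.71], 0.2],
    [[-8.6, 19.8, -0.65], [0, 0, 8.71], 0.2],
    [[-8.6, 19.8, -0.65], [0, 0, 8.71], 0.2],
    [[-8.6, 19.8, -0.65], [0, 0, 8.71], 0.2],
    [[-8.6, 19.8, -0.65], [0, 0, 8.71], 0.2]
  ],
  "force": 60
}}

```text
t: 3.62
eef_pos: [0.5944, 0.321, 0.3201]
tool_rot: [-0.0, 0.995, -0.101, -0.0]
contact_force: [0.1, 0.7, -0.5]
gripper_width: 0.596
```

Run:
```python
from h import *
o,c=snap('wrist','w1.png'); A=cam('wrist',c,o)
print(o['q'].round(3),o['eef_pos'],o['tool_rot'].round(3),o['gripper_width'])
img=cv2.cvtColor(c['color'],cv2.COLOR_RGB2BGR)
O=np.array([.610,.319,0]);y=-.205
def W(p): p=np.array(p,float);return O+np.c_[p[:,0]*np.cos(y)-p[:,1]*np.sin(y),p[:,0]*np.sin(y)+p[:,1]*np.cos(y),p[:,2]]
for P in [[(-.052,-.04,.034),(.052,-.04,.034),(.052,.092,.034),(-.052,.092,.034)],[(-.006,-.03,.086),(.006,-.03,.086),(.006,.03,.086),(-.006,.03,.086)]]:
    q=proj(*A,W(P));cv2.polylines(img,[np.int32(q[:,::-1]*8)],True,(0,0,255),1,cv2.LINE_AA,3)
cv2.imwrite('pics/w1o.png',cv2.resize(img,None,fx=1.5,fy=1.5))
```

```text
[-0.912  0.496  0.472  1.56  -0.241  1.144 -0.592] [0.59438424 0.32102924 0.32014319] [-0.     0.995 -0.101 -0.   ] 0.5959640248471436
```

View pics/w1o.png

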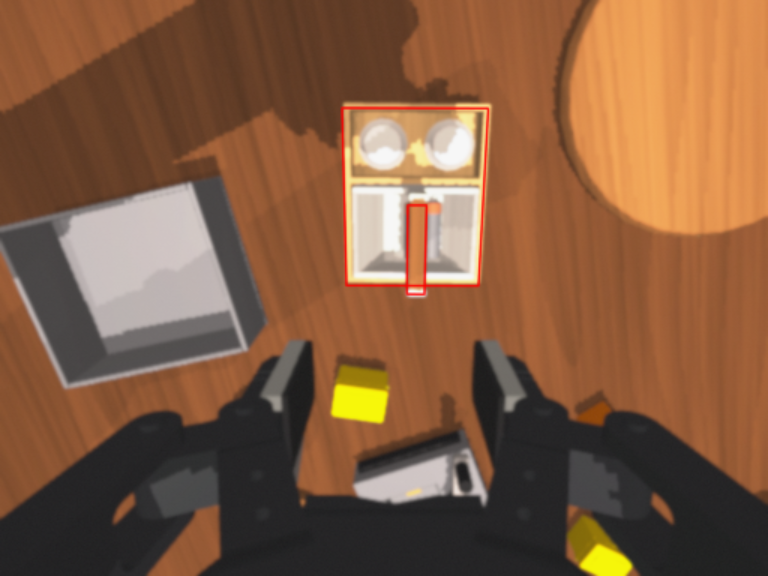

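Run:
```python
from h import *
plan([.610,.319,.20],-.205);plan([.610,.319,.134],-.205)
```

```text
row [0.621, -0.052, 4.808] [-0.002, 0.002, 0.009] rows>=1.9
row [0.622, -0.051, 7.448] [-0.002, 0.002, 0.009] rows>=3.0
```

Emit:
{"fn": "apply_moves", "kwargs": {
  "moves": [
    [[0.62, -0.05, 2], [0, 0, 0], 0],
    [[0.62, -0.05, 4.8], [0, 0, 0], 0],
    [[0.62, -0.05, 5.8], [0, 0, 0], 0],
    [[0.62, -0.05, 6.8], [0, 0, 0], 0],
    [[0.62, -0.05, 7.45], [0, 0, 0], 0],
    [[0.62, -0.05, 7.45], [0, 0, 0], 0],
    [[0.62, -0.05, 7.45], [0, 0, 0], -1],
    [[0.62, -0.05, 7.45], [0, 0, 0], -1],
    [[0.62, -0.05, 7.45], [0, 0, 0], -1],
    [[0.62, -0.05, 7.45], [0, 0, 0], -1],
    [[0.62, -0.05, 7.45], [0, 0, 0], -1],
    [[0.62, -0.05, 7.45], [0, 0, 0], -1],
    [[0.62, -0.05, 7.45], [0, 0, 0], -1],
    [[0.62, -0.05, 7.45], [0, 0, 0], -1]
  ],
  "force": 90
}}

```text
t: 5.42
eef_pos: [0.611, 0.3183, 0.135]
tool_rot: [-0.001, 0.995, -0.102, 0.0]
contact_force: [-2.5, -0.5, 6.4]
gripper_width: 0.12
```

Run:
```python
from h import *
p,Rc,o=cur();print(o['q'].round(4),p)
o,c=snap('wrist','w2.png')
```

```text
[-0.8349  0.7102  0.3912  1.6621 -0.3424  0.8363 -0.5027] [0.61097666 0.31830497 0.13498311]
```

View pics/w2.png

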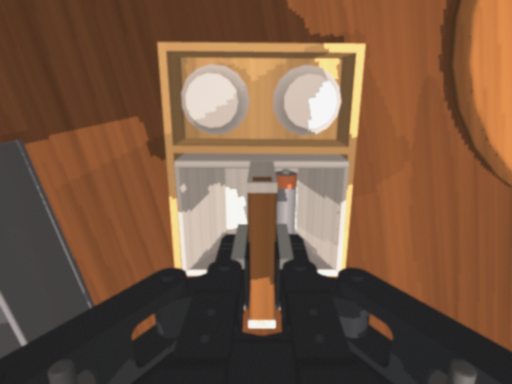

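Emit:
{"fn": "apply_moves", "kwargs": {
  "moves": [
    [[0, 0, -0.6], [0, 0, 0], -1],
    [[0, 0, -1.5], [0, 0, 0], -1],
    [[0, 0, -2.5], [0, 0, 0], -1],
    [[0, 0, -3.5], [0, 0, 0], -1],
    [[0, 0, -4.5], [0, 0, 0], -1],
    [[0, 0, -5.5], [0, 0, 0], -1],
    [[0, 0, -6], [0, 0, 0], -1],
    [[0, 0, -6], [0, 0, 0], -1]
  ]
}}

```text
t: 6.48
eef_pos: [0.6111, 0.3179, 0.2853]
tool_rot: [-0.001, 0.995, -0.102, 0.001]
contact_force: [-0.2, 0.7, -2.6]
gripper_width: 0.117
```

```bash
cat > kin.py <<'E'
import numpy as np
from scipy.optimize import least_squares
from scipy.spatial.transform import Rotation as R
def fk(q,p,s):
    off,h,L1,L2,L3,o7,ox,oy=p
    Rm=R.from_euler('z',s[0]*q[0]+off)
    x=np.array([0,0,h])
    Rm=Rm*R.from_euler('y',q[1])*R.from_euler('z',s[1]*q[2]); x=x+Rm.apply([0,0,L1])
    Rm=Rm*R.from_euler('y',q[3])*R.from_euler('z',s[2]*q[4]); x=x+Rm.apply([0,0,L2])
    Rm=Rm*R.from_euler('y',q[5])*R.from_euler('z',s[3]*q[6]+o7); x=x+Rm.apply([0,0,L3])
    return x,Rm
E
python3 - <<'E'
from h import *; from kin import *; import itertools
_,_,o=cur()
D=[([-1.42308953,0.47779507,0.02233846,1.55647156,-0.0115189,1.10928813,-0.08310091],[0.17067509,0.65258297,0.30292044],[6.06398012e-04,7.91521389e-01,6.11140777e-01,-6.87990001e-04]),
([-0.912,0.496,0.472,1.56,-0.241,1.144,-0.592],[0.59438424,0.32102924,0.32014319],[0,.995,-.101,0]),
([-0.8349,0.7102,0.3912,1.6621,-0.3424,0.8363,-0.5027],[0.61097666,0.31830497,0.13498311],[-.001,.995,-.102,0]),
(o['q'],o['eef_pos'],o['tool_rot'])]
print(o['q'].round(3),o['eef_pos'],o['gripper_width'],o['contact_force'])
np.save('kd.npy',np.array([np.r_[a,b,c] for a,b,c in D]))
res=[]
for s in itertools.product([1,-1],repeat=4):
    def f(p):
        e=[]
        for q,x,t in D:
            X,Rm=fk(q,p,s);e+=list((X-x)*5);e+=list((R.from_quat([t[1],t[2],t[3],t[0]]).inv()*Rm).as_rotvec())
        return e
    for off in [0,1.5,3,-1.5]:
     for o7 in [0,1.5,3,-1.5]:
      r=least_squares(f,[off,.35,.42,.4,.25,o7,0,0]);res.append((r.cost,s,r.x.round(4).tolist()))
res.sort(key=lambda z:z[0])
for r in res[:4]:print(r)
E
```

```text
[-0.883  0.548  0.463  1.562 -0.266  1.091 -0.561] [0.61108771 0.31787427 0.28529819] 0.11723672575192137 [-0.19988339  0.67374101 -2.64707774]
(np.float64(0.0008225316141140035), (-1, -1, -1, -1), [-0.0911, 1.4454, 0.5526, 0.4746, 1.4153, -3.2331, 0.0, 0.0])
(np.float64(0.0008225316141151587), (-1, -1, -1, -1), [-0.0911, 1.4454, 0.5526, 0.4746, 1.4153, 3.0501, 0.0, 0.0])
(np.float64(0.0008225316141297577), (-1, -1, -1, -1), [-0.0911, 1.4454, 0.5526, 0.4746, 1.4153, 3.0501, 0.0, 0.0])
(np.float64(0.0008225316141775376), (-1, -1, -1, -1), [-0.0911, 1.4454, 0.5526, 0.4746, 1.4153, 3.0501, 0.0, 0.0])
```

Run:
```python
from h import *; from kin import *
D=np.load('kd.npy');s=(-1,-1,-1,-1)
lo=np.array([-2.96,-.34,-1.41,.24,-1.37,.17,-2.96]);hi=np.array([2.96,2.1,1.46,2.44,4.51,1.92,2.96])
_,_,o=cur()
for L3 in (.2,.3):
  P=[-.0911,.03+L3,.5526,.4746,L3,3.0501,0,0]
  for tilt in (80,95,105):
   for phi in (-.2,-.5,-.7,-.9,-1.2,-1.5):
    Rt=R.from_matrix(Rdown(phi))*R.from_euler('y',tilt,degrees=True)
    f=np.array([np.cos(phi),np.sin(phi),0]); x=np.array([.393,.318,.16])-.075*f+0
    best=None
    for k in range(12):
        q0=o['q'] if k==0 else np.clip(o['q']+np.random.randn(7)*.6,lo+.01,hi-.01)
        def F(q):
            X,Rm=fk(q,P,s);return np.r_[(X-x)*5,(Rt.inv()*Rm).as_rotvec(),.003*(q-o['q'])]
        r=least_squares(F,q0,bounds=(lo,hi))
        if best is None or r.cost<best.cost:best=r
    X,Rm=fk(best.x,P,s)
    print(L3,tilt,phi,best.x.round(2),'err',np.linalg.norm(X-x).round(3),(Rt.inv()*Rm).magnitude().round(3))
```

```text
Traceback (most recent call last):
AttributeError: 'float' object has no attribute 'round'
```

```bash
cat > ik.py <<'E'
from h import *; from kin import *
s=(-1,-1,-1,-1)
lo=np.array([-2.96,-.34,-1.41,.24,-1.37,.17,-2.96]);hi=np.array([2.96,2.1,1.46,2.44,4.51,1.92,2.96])
_,_,o=cur()
for L3 in (.2,.3):
  P=[-.0911,.03+L3,.5526,.4746,L3,3.0501,0,0]
  for tilt in (80,95,105):
   for phi in (-.2,-.5,-.7,-.9,-1.2,-1.5):
    Rt=R.from_matrix(Rdown(phi))*R.from_euler('y',tilt,degrees=True)
    f=np.array([np.cos(phi),np.sin(phi),0]); x=np.array([.393,.318,.16])-.075*f+0
    best=None
    for k in range(8):
        q0=o['q'] if k==0 else np.clip(o['q']+np.random.randn(7)*.6,lo+.01,hi-.01)
        def F(q):
            X,Rm=fk(q,P,s);return np.r_[(X-x)*5,(Rt.inv()*Rm).as_rotvec(),.003*(q-o['q'])]
        r=least_squares(F,q0,bounds=(lo,hi))
        if best is None or r.cost<best.cost:best=r
    X,Rm=fk(best.x,P,s)
    print(L3,tilt,phi,best.x.round(2),'err %.3f %.3f'%(np.linalg.norm(X-x),(Rt.inv()*Rm).magnitude()))
E
python3 ik.py
```

```text
0.2 80 -0.2 [-2.29  1.35  1.31  2.37  1.21  0.17 -2.91] err 0.000 0.000
0.2 80 -0.5 [-2.27  1.54  1.46  2.19 -0.21  0.49 -1.56] err 0.000 0.000
0.2 80 -0.7 [-2.21  1.54  1.46  2.07 -0.16  0.74 -1.64] err 0.000 0.000
0.2 80 -0.9 [-2.12  1.49  1.42  1.96 -0.08  0.96 -1.74] err 0.000 0.000
0.2 80 -1.2 [-1.96  1.4   1.32  1.79  0.02  1.28 -1.91] err 0.000 0.000
0.2 80 -1.5 [-1.79  1.35  1.24  1.65  0.03  1.56 -2.  ] err 0.000 0.000
0.2 95 -0.2 [-2.34  1.68  1.38  2.35  0.83  0.17 -2.7 ] err 0.000 0.000
0.2 95 -0.5 [-2.29  1.73  1.46  2.17 -0.02  0.53 -1.81] err 0.000 0.000
0.2 95 -0.7 [-2.22  1.7   1.46  2.06  0.    0.77 -1.81] err 0.000 0.000
0.2 95 -0.9 [-2.13  1.67  1.46  1.94  0.02  1.   -1.8 ] err 0.000 0.000
0.2 95 -1.2 [-1.97  1.54  1.35  1.78  0.14  1.33 -1.92] err 0.000 0.000
0.2 95 -1.5 [-1.8   1.47  1.27  1.63  0.16  1.63 -1.96] err 0.000 0.000
0.2 105 -0.2 [-2.38  1.96  1.46  2.33  0.06  0.18 -2.04] err 0.000 0.000
0.2 105 -0.5 [-2.3   1.85  1.46  2.16  0.1   0.57 -1.96] err 0.000 0.000
0.2 105 -0.7 [-2.22  1.8   1.46  2.05  0.11  0.8  -1.91] err 0.000 0.000
0.2 105 -0.9 [-2.
[... 803 characters left out ...]
 1.28  1.9  -0.02  1.03 -1.97] err 0.000 0.000
0.3 95 -0.9 [-2.17  1.65  1.22  1.75  0.06  1.25 -2.04] err 0.000 0.000
0.3 95 -1.2 [-1.95  1.58  1.16  1.54  0.1   1.56 -2.08] err 0.000 0.000
0.3 95 -1.5 [-1.74  1.57  1.13  1.34  0.08  1.84 -2.08] err 0.000 0.000
0.3 105 -0.2 [-2.71  2.1   1.22  2.22 -0.23  0.55 -1.97] err 0.000 0.000
0.3 105 -0.5 [-2.49  1.97  1.29  2.01 -0.08  0.88 -1.98] err 0.000 0.000
0.3 105 -0.7 [-2.33  1.85  1.26  1.86  0.05  1.09 -2.05] err 0.000 0.000
0.3 105 -0.9 [-2.17  1.75  1.22  1.72  0.14  1.31 -2.08] err 0.000 0.000
0.3 105 -1.2 [-1.95  1.68  1.17  1.51  0.18  1.62 -2.07] err 0.000 0.000
0.3 105 -1.5 [-1.74  1.66  1.15  1.32  0.16  1.9  -2.04] err 0.000 0.000
```

Run:
```python
from h import *
plan([.381,.334,.324],-.9)
```

```text
row [-9.139, 1.243, -1.564] [-0.012, -0.005, 3.98] rows>=3.7
```

Emit:
{"fn": "apply_moves", "kwargs": {
  "moves": [
    [[-0.8, 0.1, -0.5], [0, 0, 0.35], -1],
    [[-2, 0.3, -1], [0, 0, 0.8], -1],
    [[-3.4, 0.45, -1.56], [0, 0, 1.4], -1],
    [[-4.8, 0.65, -1.56], [0, 0, 2], -1],
    [[-6.2, 0.85, -1.56], [0, 0, 2.6], -1],
    [[-7.6, 1.05, -1.56], [0, 0, 3.3], -1],
    [[-8.6, 1.18, -1.56], [0, 0, 3.7], -1],
    [[-9.14, 1.24, -1.56], [0, 0, 3.98], -1],
    [[-9.14, 1.24, -1.56], [0, 0, 3.98], -1],
    [[-9.14, 1.24, -1.56], [0, 0, 3.98], -1]
  ]
}}

```text
t: 7.72
eef_pos: [0.3811, 0.3338, 0.3227]
tool_rot: [0.0, 0.901, -0.435, 0.0]
contact_force: [0.4, -0.5, -2.0]
gripper_width: 0.119
```

Run:
```python
from h import *
o,c=snap('wrist','w3.png');print(o['q'].round(3))
snap('scene','s3.png')
```

```text
[-1.382  0.195  0.624  1.962 -0.132  1.026 -1.597]
```

View pics/w3.png

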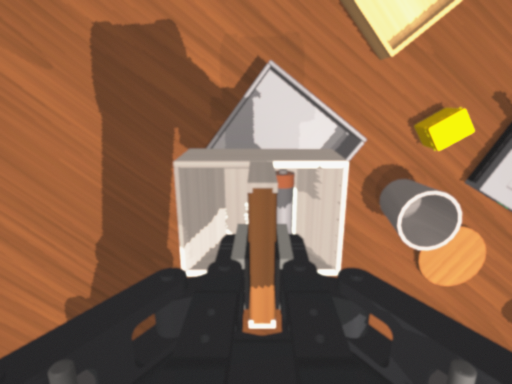

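View pics/s3.png

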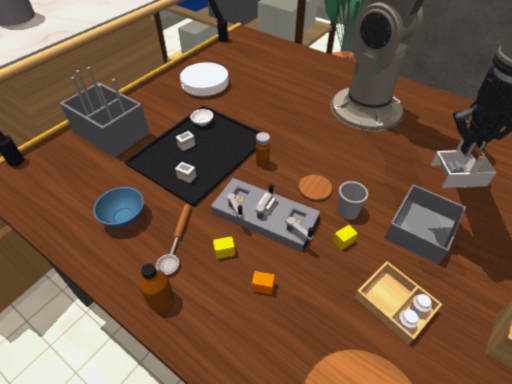

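Run:
```python
from h import *
c=read_camera('scene');A=cam('scene',c)
print(proj(*A,[[.393,.318,.004],[.381,.334,.23],[.468,.249,.06],[.318,.249,.06],[.465,.387,.06],[.61,.319,0],[.584,-.013,.03]]).round(0))
```

```text
[[227. 418.]
 [160. 464.]
 [219. 386.]
 [181. 409.]
 [248. 446.]
 [294. 383.]
 [207. 265.]]
```

Run:
```python
from h import *
o,c=snap('wrist','w3b.png');A=cam('wrist',c,o)
print(proj(*A,[[.465,.39,.06],[.469,.249,.06],[.321,.249,.06],[.316,.385,.06]]).round(0))
```

```text
[[ 62. 270.]
 [147. 375.]
 [246. 286.]
 [179. 188.]]
```

Emit:
{"fn": "apply_moves", "kwargs": {
  "moves": [
    [[-0.5, 0, 0.1], [0, 1, 0], -1],
    [[-0.8, 0, 0.2], [0, 2, 0], -1],
    [[-1.08, 0, 0.29], [0, 3, 0], -1],
    [[-1.4, 0, 0.8], [0, 4, 0], -1],
    [[-1.65, 0, 1.3], [0, 5, 0], -1],
    [[-1.87, 0, 1.88], [0, 6, 0], -1],
    [[-1.87, 0, 1.88], [0, 6, 0], -1]
  ]
}}

```text
t: 8.8
eef_pos: [0.3498, 0.3726, 0.2727]
tool_rot: [0.219, 0.781, -0.373, 0.451]
contact_force: [-0.4, 0.4, -2.4]
gripper_width: 0.115
```

Run:
```python
from h import *
o,c=snap('top','t4.png');print(o['q'].round(3))
D=np.load('kd.npy');np.save('kd.npy',np.vstack([D,np.r_[o['q'],o['eef_pos'],o['tool_rot']]]))
snap('scene','s4.png')
```

```text
[-1.809  0.63   0.686  1.936  0.547  1.289 -2.328]
```

View pics/t4.png

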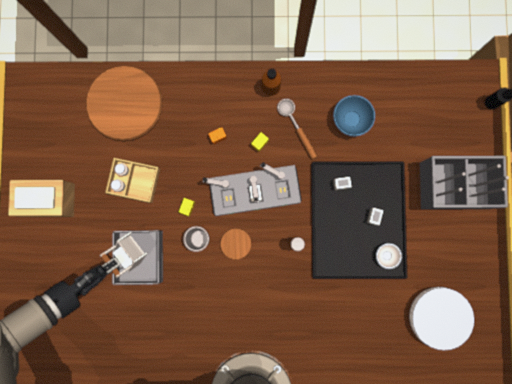

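View pics/s4.png

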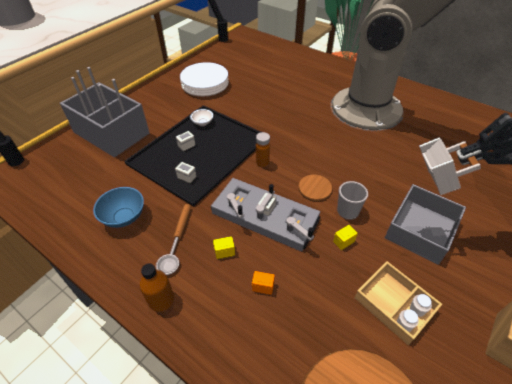

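Run:
```python
from h import *
phi=-.9;f=np.array([np.cos(phi),np.sin(phi),0])
for t,zb in ((75,.21),(85,.18),(95,.17)):
    Rt=Rdown(phi)@R.from_euler('y',t,degrees=True).as_matrix()
    b=np.array([.393,.325,zb])-.015*f; b[2]=zb
    plan(b-.054*Rt[:,2],Rt)
```

```text
row [-1.932, -0.143, 0.839] [0.003, 1.515, -0.004] rows>=1.4
row [-3.324, -0.142, 1.572] [0.003, 2.515, -0.004] rows>=2.4
row [-3.995, -0.141, 1.962] [0.004, 3.515, -0.003] rows>=3.3
```

Emit:
{"fn": "apply_moves", "kwargs": {
  "moves": [
    [[-1.0, -0.14, 0.45], [0, 0.75, 0], -1],
    [[-1.93, -0.14, 0.84], [0, 1.5, 0], -1],
    [[-2.6, -0.14, 1.2], [0, 2, 0], -1],
    [[-3.32, -0.14, 1.57], [0, 2.5, 0], -1],
    [[-3.7, -0.14, 1.8], [0, 3, 0], -1],
    [[-4, -0.14, 1.96], [0, 3.5, 0], -1],
    [[-4, -0.14, 1.96], [0, 3.5, 0], -1],
    [[-4, -0.14, 1.96], [0, 3.5, 0], -1],
    [[-4, -0.14, 1.96], [0, 3.5, 0], -1]
  ]
}}

```text
t: 10.02
eef_pos: [0.3501, 0.379, 0.1662]
tool_rot: [0.32, 0.609, -0.295, 0.663]
contact_force: [-0.1, 1.0, -2.4]
gripper_width: 0.116
```

Run:
```python
from h import *
o,c=snap('top','t5.png');print(o['q'].round(3))
D=np.load('kd.npy');np.save('kd.npy',np.vstack([D,np.r_[o['q'],o['eef_pos'],o['tool_rot']]]))
o,d=snap('scene','s5.png')
a=c['color'][210:310,60:260];b=d['color'][120:280,340:512]
a=cv2.resize(a,(600,300));b=cv2.resize(b,(0,0),fx=1.8,fy=1.8)
im=np.zeros((600,600,3),np.uint8);im[:300]=a;im[300:300+b.shape[0],:b.shape[1]]=b
cv2.imwrite('pics/m5.png',im[...,::-1])
```

```text
[-1.839  1.159  0.678  1.861  0.627  1.437 -2.534]
```

View pics/m5.png

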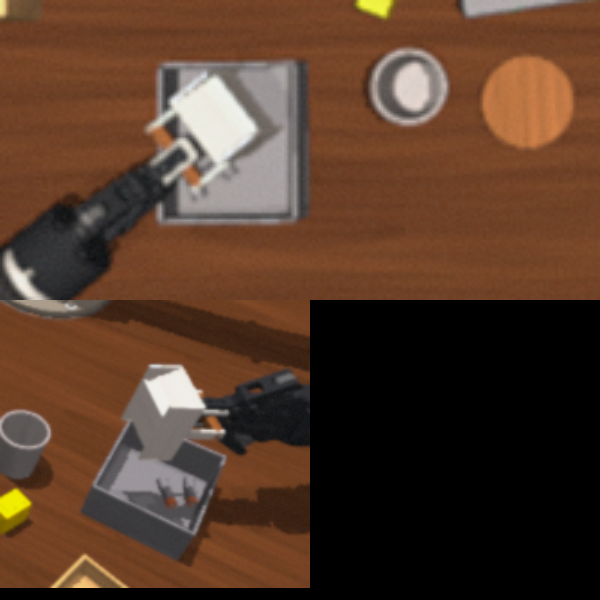

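Emit:
{"fn": "apply_moves", "kwargs": {
  "moves": [
    [[-0.3, 0, -0.2], [0, 0.7, 0], -1],
    [[-0.4, 0, -0.4], [0, 1.2, 0], -1],
    [[-0.4, 0, -0.4], [0, 1.2, 0], -1],
    [[-0.4, 0, -0.4], [0, 1.2, 0], -1],
    [[-0.4, 0, -0.4], [0, 1.2, 0], -1]
  ]
}}

```text
t: 10.75
eef_pos: [0.3442, 0.3859, 0.1548]
tool_rot: [0.349, 0.536, -0.26, 0.723]
contact_force: [0.7, -0.7, -2.2]
gripper_width: 0.122
```

Run:
```python
from h import *
o,d=snap('scene','s6.png');print(o['q'].round(3))
for r in silhouettes('scene','cell0'): print(np.round(r['pixel']),r['conf'],r['mask'].sum())
o,c=snap('wrist','w6.png')
b=d['color'][170:280,370:490];cv2.imwrite('pics/s6z.png',cv2.resize(b,(0,0),fx=5,fy=5,interpolation=cv2.INTER_CUBIC)[...,::-1])
```

```text
[-1.854  1.298  0.69   1.819  0.654  1.545 -2.55 ]
[224. 445.] 0.56 118
```

View pics/s6z.png

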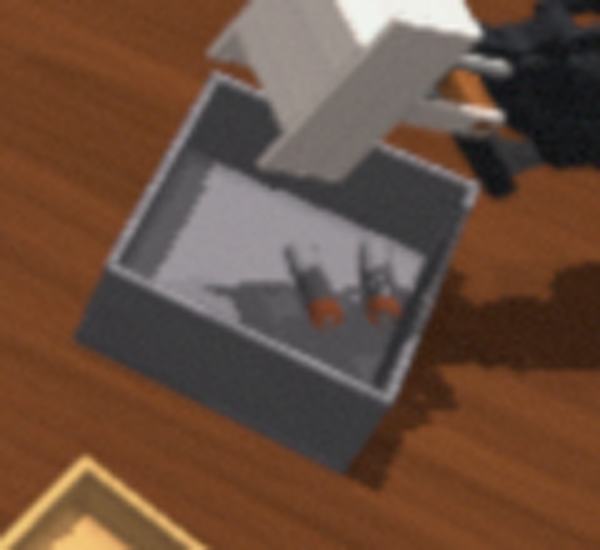

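View pics/w6.png

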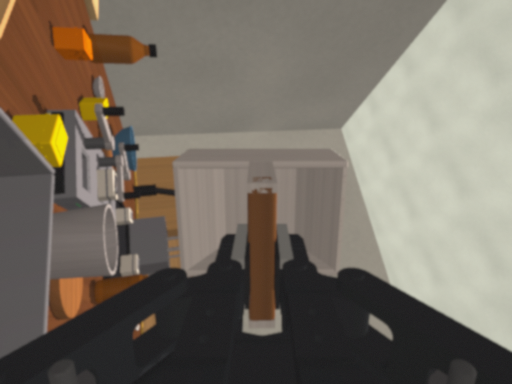

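Run:
```python
from h import *
phi=-.9
for t,p in ((95,(.349,.378,.20)),(60,(.3498,.3726,.2727)),(0,(.381,.334,.32))):
    plan(p,Rdown(phi)@R.from_euler('y',t,degrees=True).as_matrix())
```

```text
row [1.634, 0.042, 0.885] [0.001, -1.192, -0.004] rows>=1.1
row [4.361, 0.149, 1.912] [0.0, -4.692, -0.004] rows>=4.4
row [5.594, 0.13, 4.362] [-0.002, -10.692, -0.004] rows>=10.0
```

Emit:
{"fn": "apply_moves", "kwargs": {
  "moves": [
    [[0.9, 0.02, 0.5], [0, -0.6, 0], -1],
    [[1.64, 0.04, 0.89], [0, -1.2, 0], -1],
    [[2.6, 0.08, 1.2], [0, -2.2, 0], -1],
    [[3.5, 0.1, 1.55], [0, -3.4, 0], -1],
    [[4.36, 0.15, 1.9], [0, -4.7, 0], -1],
    [[4.7, 0.14, 2.4], [0, -5.7, 0], -1],
    [[4.95, 0.14, 2.8], [0, -6.7, 0], -1],
    [[5.15, 0.13, 3.2], [0, -7.7, 0], -1],
    [[5.35, 0.13, 3.6], [0, -8.7, 0], -1],
    [[5.5, 0.13, 4.0], [0, -9.7, 0], -1],
    [[5.59, 0.13, 4.36], [0, -10.69, 0], -1],
    [[5.59, 0.13, 4.36], [0, -10.69, 0], -1],
    [[5.59, 0.13, 4.36], [0, -10.69, 0], -1]
  ]
}}

```text
t: 12.52
eef_pos: [0.38, 0.3342, 0.3188]
tool_rot: [0.002, 0.901, -0.435, 0.002]
contact_force: [0.1, -0.5, -1.5]
gripper_width: 0.126
```

Run:
```python
from h import *
print(cur()[2]['q'].round(3))
plan((.611,.3183,.285),-.205)
o,c=snap('wrist','w7.png'); o,d=snap('scene','s7.png')
for r in silhouettes('scene','cell0'): print(np.round(r['pixel']),r['conf'],r['mask'].sum())
```

```text
[-1.359  0.196  0.592  1.965 -0.123  1.019 -1.609]
row [6.242, -6.842, 1.368] [0.021, -0.022, -3.977] rows>=3.7
[226. 434.] 0.44 102
[225. 443.] 0.43 108
```

View pics/w7.png

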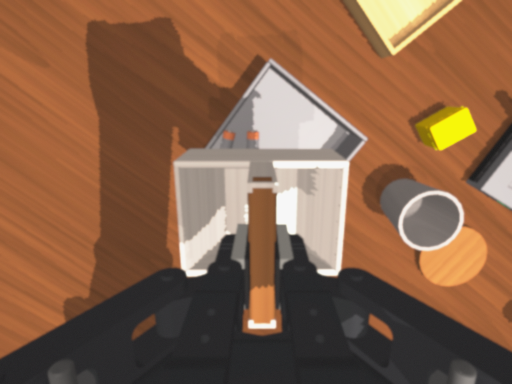

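Emit:
{"fn": "apply_moves", "kwargs": {
  "moves": [
    [[1, -1.1, 0.2], [0, 0, -0.6], -1],
    [[2.2, -2.4, 0.4], [0, 0, -1.4], -1],
    [[3.4, -3.7, 0.7], [0, 0, -2.1], -1],
    [[4.6, -5, 1], [0, 0, -2.9], -1],
    [[5.6, -6.1, 1.2], [0, 0, -3.5], -1],
    [[6.24, -6.84, 1.37], [0, 0, -3.98], -1],
    [[6.24, -6.84, 1.37], [0.02, -0.02, -3.98], -1],
    [[6.24, -6.84, 1.37], [0.02, -0.02, -3.98], -1],
    [[6.24, -6.84, 1.37], [0.02, -0.02, -3.98], -1]
  ]
}}

```text
t: 13.8
eef_pos: [0.6106, 0.3194, 0.2854]
tool_rot: [-0.002, 0.995, -0.102, -0.001]
contact_force: [-0.1, 0.5, -1.4]
gripper_width: 0.119
```

Run:
```python
from h import *
o,c=snap('wrist','w8.png'); print(R.from_matrix(Rdown(-.2043).T@cur()[1]).as_rotvec())
plan((.611,.3183,.16),-.2043);plan((.611,.3183,.135),-.2043)
```

```text
[ 0.00330664 -0.00111601 -0.00029862]
row [0.021, 0.053, 5.024] [-0.019, 0.006, 0.002] rows>=2.0
row [0.022, 0.056, 6.024] [-0.019, 0.006, 0.002] rows>=2.4
```

View pics/w8.png

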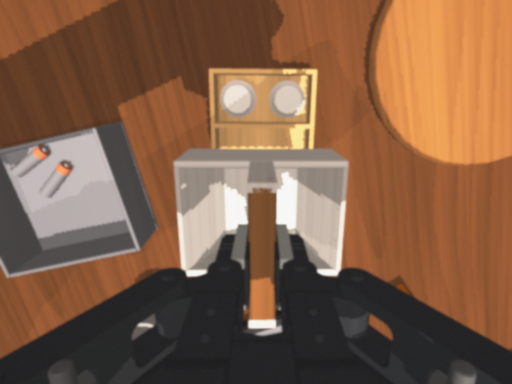

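Two cells lie in the tub (pixels (155,38) and (178,60)), bin empty. Lower it.

Emit:
{"fn": "apply_moves", "kwargs": {
  "moves": [
    [[0.02, 0.05, 1.5], [-0.02, 0, 0], -1],
    [[0.02, 0.05, 3], [-0.02, 0, 0], -1],
    [[0.02, 0.05, 4], [-0.02, 0, 0], -1],
    [[0.02, 0.05, 4.5], [-0.02, 0, 0], -1],
    [[0.02, 0.05, 4.8], [-0.02, 0, 0], -1],
    [[0.02, 0.05, 5.1], [-0.02, 0, 0], -1],
    [[0.02, 0.05, 5.4], [-0.02, 0, 0], -1],
    [[0.02, 0.05, 5.7], [-0.02, 0, 0], -1],
    [[0.02, 0.05, 5.95], [-0.02, 0, 0], -1],
    [[0.02, 0.05, 6.03], [-0.02, 0, 0], -1],
    [[0.02, 0.05, 6.03], [-0.02, 0, 0], -1]
  ]
}}

```text
t: 15.22
eef_pos: [0.6119, 0.3174, 0.1354]
tool_rot: [0.0, 0.995, -0.102, -0.001]
contact_force: [-3.3, -1.5, 4.7]
gripper_width: 0.121
```

Run:
```python
from h import *
o,c=snap('wrist','w9.png')
```

```text
(no output)
```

View pics/w9.png

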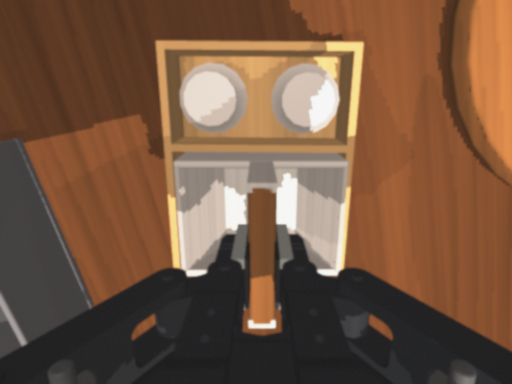

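Emit:
{"fn": "apply_moves", "kwargs": {
  "moves": [
    [[0, 0, 0], [0, 0, 0], 0],
    [[0, 0, 0], [0, 0, 0], 0],
    [[0, 0, 0], [0, 0, 0], 0],
    [[0, 0, 0], [0, 0, 0], 0],
    [[0, 0, 0], [0, 0, 0], 0],
    [[0, 0, -1], [0, 0, 0], 0],
    [[0, 0, -2], [0, 0, 0], 0],
    [[0, 0, -4], [0, 0, 0], 0],
    [[0, 0, -6], [0, 0, 0], 0],
    [[0, 0, -6], [0, 0, 0], 0]
  ]
}}

```text
t: 16.52
eef_pos: [0.6144, 0.318, 0.2899]
tool_rot: [-0.003, 0.995, -0.103, 0.003]
contact_force: [-0.6, -0.9, -0.1]
gripper_width: 0.499
```

Run:
```python
from h import *
o,c=snap('wrist','w10.png');print(o['gripper_width'])
plan((.575,.06,.33),.15)
```

```text
0.4990828540168516
row [0.615, 10.397, -1.746] [-0.014, -0.016, -2.036] rows>=4.2
```

View pics/w10.png

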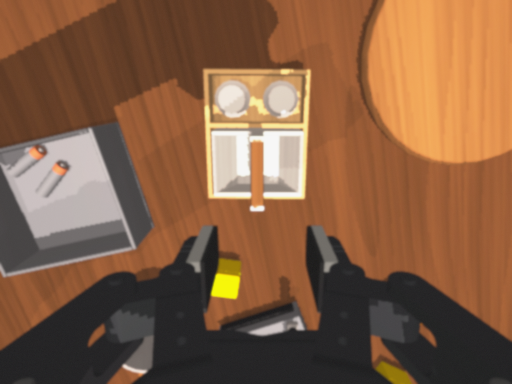

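Run:
```python
from h import *
plan((.565,-.06,.34),.15)
```

```text
row [1.204, 15.176, -2.159] [-0.014, -0.016, -2.036] rows>=6.2
```

Emit:
{"fn": "apply_moves", "kwargs": {
  "moves": [
    [[0.1, 2, -1], [0, 0, 0], 0],
    [[0.4, 6, -2.16], [0, 0, -1], 0],
    [[1.2, 15.18, -2.16], [0, 0, -2.04], 0],
    [[1.2, 15.18, -2.16], [0, 0, -2.04], 0],
    [[1.2, 15.18, -2.16], [0, 0, -2.04], 0],
    [[1.2, 15.18, -2.16], [0, 0, -2.04], 0],
    [[1.2, 15.18, -2.16], [0, 0, -2.04], 0],
    [[1.2, 15.18, -2.16], [0, 0, -2.04], 0],
    [[1.2, 15.18, -2.16], [0, 0, -2.04], 0]
  ]
}}

```text
t: 17.7
eef_pos: [0.5643, -0.0582, 0.3379]
tool_rot: [-0.0, 0.997, 0.076, -0.001]
contact_force: [0.5, 0.8, -0.4]
gripper_width: 0.501
```

```bash
cat > ov.py <<'E'
from h import *
def W(O,y,p): p=np.atleast_2d(np.array(p,float));return np.array(O)+np.c_[p[:,0]*np.cos(y)-p[:,1]*np.sin(y),p[:,0]*np.sin(y)+p[:,1]*np.cos(y),p[:,2]]
def box(sx,sy,z,cx=0,cy=0): return [(cx-sx/2,cy-sy/2,z),(cx+sx/2,cy-sy/2,z),(cx+sx/2,cy+sy/2,z),(cx-sx/2,cy+sy/2,z)]
def draw(img,A,P,s=1.5,col=(0,0,255)):
    q=proj(*A,P)*s;cv2.polylines(img,[np.int32(q[:,::-1]*8)],True,col,1,cv2.LINE_AA,3)
def big(c,s=1.5): return cv2.resize(cv2.cvtColor(c['color'],cv2.COLOR_RGB2BGR),None,fx=s,fy=s,interpolation=cv2.INTER_CUBIC)
E
python3 - <<'E'
from ov import *
o,c=snap('wrist','w11.png');A=cam('wrist',c,o);np.savez('w11.npz',K=A[0],R=A[1],e=A[2]);im=big(c);print(o['eef_pos'])
O=[.584,-.013,0];y=.15
draw(im,A,W(O,y,box(.11,.25,.03)))
for k in (-1,0,1): draw(im,A,W(O,y,box(.048,.034,.03,0,.08*k)))
draw(im,A,W([.429,.044,0],0,[(.045*np.cos(t),.045*np.sin(t),.012) for t in np.linspace(0,6.28,40)]))
cv2.imwrite('pics/w11o.png',im)
E
```

```text
[ 0.56427796 -0.05818985  0.33789393]
```

View pics/w11o.png

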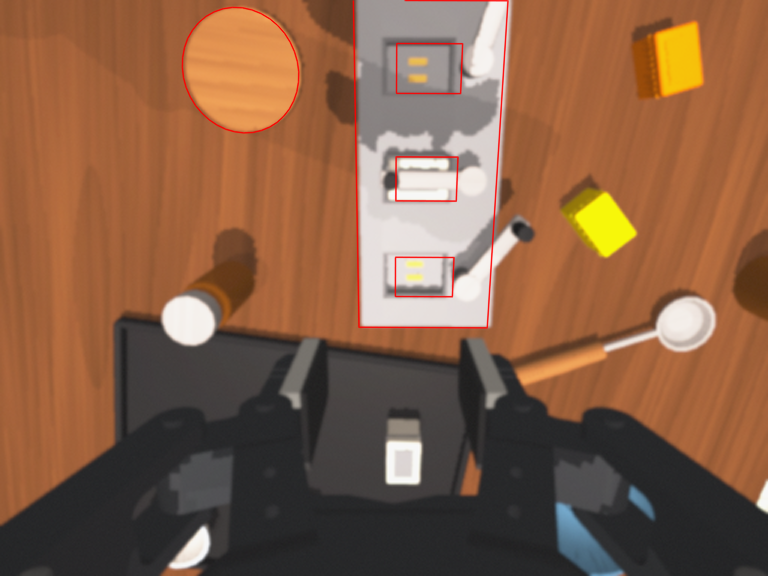

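Run:
```python
from h import *
d=np.load('w11.npz');A=(d['K'],d['R'],d['e']);im=cv2.imread('pics/w11.png')
cv2.imwrite('pics/w11z.png',cv2.resize(im[0:230,220:370],None,fx=4,fy=4,interpolation=cv2.INTER_CUBIC)[:600])
cv2.imwrite('pics/w11y.png',cv2.resize(im[90:225,220:370],None,fx=4.4,fy=4.4,interpolation=cv2.INTER_CUBIC))
O=np.array([.584,-.013]);y=.15;Rm=np.array([[np.cos(y),np.sin(y)],[-np.sin(y),np.cos(y)]])
for n,px,z in [('piv2',(467,288),.063),('knob2',(524,231),.087),('piv1',(473,181),.063),('knob1',(391,181),.087),('piv0',(481,62),.063)]:
    w=ray(*A,px[1]/1.5,px[0]/1.5,z)[:2];print(n,w.round(4),(Rm@(w-O)).round(4))
```

```text
piv2 [ 0.6264 -0.0868] [ 0.0309 -0.0793]
knob2 [ 0.652  -0.0336] [ 0.0642 -0.0305]
piv1 [ 0.6149 -0.0072] [0.0314 0.0012]
knob1 [ 0.5566 -0.0142] [-0.0273  0.0029]
piv0 [0.6045 0.0707] [0.0328 0.0797]
```

View pics/w11z.png

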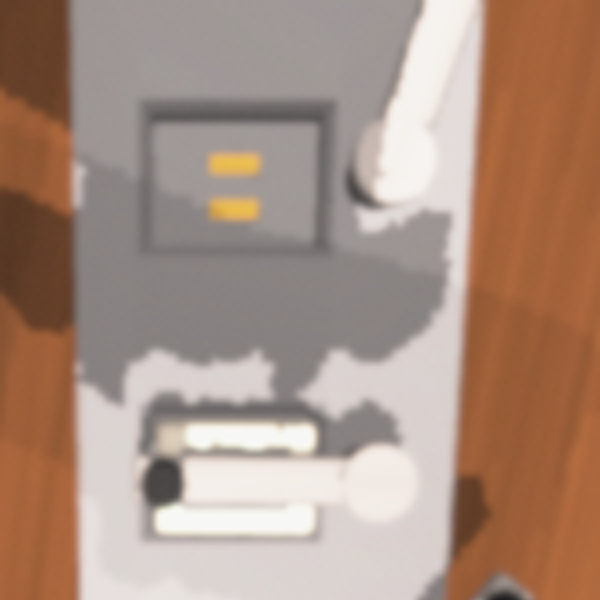

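View pics/w11y.png

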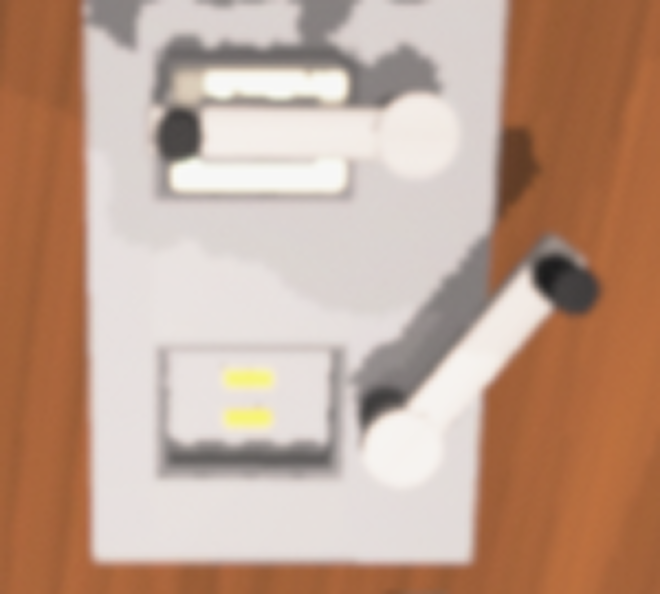

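Run:
```python
from h import *
d=np.load('w11.npz');A=(d['K'],d['R'],d['e'])
O=np.array([.584,-.013]);y=.15;Rm=np.array([[np.cos(y),np.sin(y)],[-np.sin(y),np.cos(y)]])
for n,r,cc,z in [('p0',44.25,279.1,.03),('p2',183.4,277.0,.03),('f0',46.75,278.5,.014),('f2',180.45,276.4,.014),
 ('edgeL',0+ 20,220+72/4,.03),('edgeL2',90+555/4.4,220+93/4.4,.03),('edgeR',90+555/4.4,220+475/4.4,.03),('edgeR1',20,220+482/4,.03)]:
    w=ray(*A,r,cc,z)[:2];print(n,w.round(4),(Rm@(w-O)).round(4))
```

```text
p0 [0.5645 0.0664] [-0.0074  0.0814]
p2 [ 0.5889 -0.0918] [-0.007  -0.0786]
f0 [0.5647 0.066 ] [-0.0073  0.081 ]
f2 [ 0.5889 -0.0924] [-0.007  -0.0792]
edgeL [0.5164 0.0835] [-0.0525  0.1055]
edgeL2 [ 0.5506 -0.142 ] [-0.0523 -0.1226]
edgeR [ 0.6608 -0.1248] [ 0.0592 -0.122 ]
edgeR1 [0.6262 0.1005] [0.0587 0.1059]
```

```bash
cat > dk.py <<'E'
from ov import *
YD=.152; P1=np.array([.5767,-.0129]); X=np.array([np.cos(YD),np.sin(YD)]);Y=np.array([-np.sin(YD),np.cos(YD)])
POCK=[P1+.08*Y,P1,P1-.08*Y]
def knob(k,q): return POCK[k]+.038*X+.058*(-np.cos(q)*X+np.sin(q)*Y)
def tang(q): return np.sin(q)*X+np.cos(q)*Y
def push(k,q,off): # off<0 : behind for opening, >0 for closing
    p=knob(k,q)+off*tang(q); return p, YD+np.pi/2-q
E
python3 - <<'E'
from dk import *
print(POCK,cur()[2]['q'].round(2))
p,yw=push(1,0,-.035)
plan([*p,.2],yw);plan([*p,.141],yw)
f=(np.array([*p,.141]),Rdown(yw))
for q in (0,.25,.5,.75,1,1.25,1.5,1.75):
    p,yw=push(1,q,-.0215); print(q);plan([*p,.141],yw,f)
E
```

```text
[array([0.56458677, 0.06617762]), array([ 0.5767, -0.0129]), array([ 0.58881323, -0.09197762])] [-0.42  0.29  0.52  1.8  -0.16  1.09  0.3 ]
row [-0.03, -0.3, 5.522] [-0.012, 0.005, -8.989] rows>=8.4
row [-0.026, -0.298, 7.881] [-0.012, 0.005, -8.989] rows>=8.4
0
row [0.54, -0.0, 0.0] [0.0, 0.0, 0.0] rows>=0.2
0.25
row [1.141, -0.141, 0.0] [0.0, 0.0, 1.432] rows>=1.3
0.5
row [1.758, -0.128, 0.0] [0.0, 0.0, 2.865] rows>=2.7
0.75
row [2.352, 0.036, 0.0] [0.0, 0.0, 4.297] rows>=4.0
1
row [2.888, 0.343, 0.0] [0.0, 0.0, 5.73] rows>=5.4
1.25
row [3.33, 0.772, 0.0] [0.0, 0.0, 7.162] rows>=6.7
1.5
row [3.653, 1.298, 0.0] [0.0, 0.0, 8.594] rows>=8.0
1.75
row [3.836, 1.887, 0.0] [0.0, 0.0, 10.027] rows>=9.4
```

Emit:
{"fn": "apply_moves", "kwargs": {
  "moves": [
    [[0, -0.1, 2], [0, 0, -1], -1],
    [[0, -0.2, 4], [0, 0, -2], -1],
    [[0, -0.3, 5], [0, 0, -3], -1],
    [[0, -0.3, 5.5], [0, 0, -4], -1],
    [[-0.03, -0.3, 5.5], [0, 0, -5], -1],
    [[-0.03, -0.3, 5.5], [0, 0, -6], -1],
    [[-0.03, -0.3, 5.5], [0, 0, -7], -1],
    [[-0.03, -0.3, 5.5], [0, 0, -8], -1],
    [[-0.03, -0.3, 5.5], [0, 0, -8.99], -1],
    [[-0.03, -0.3, 5.5], [0, 0, -8.99], -1],
    [[-0.03, -0.3, 6.5], [0, 0, -8.99], -1],
    [[-0.03, -0.3, 7.4], [0, 0, -8.99], -1],
    [[-0.03, -0.3, 7.88], [0, 0, -8.99], -1],
    [[-0.03, -0.3, 7.88], [0, 0, -8.99], -1]
  ],
  "force": 20
}}

```text
t: 19.5
eef_pos: [0.5619, -0.0522, 0.1411]
tool_rot: [-0.001, 0.653, 0.758, -0.001]
contact_force: [-0.3, -0.1, 0.2]
gripper_width: -0.003
```

Run:
```python
from dk import *
o,c=snap('wrist','w12.png');print(push(1,0,-.035))
for q in (0,.25,.5,.75,1,1.25,1.5,1.75):
    p,yw=push(1,q,-.0215);plan([*p,.141],yw)
```

```text
(array([ 0.56223013, -0.05052477]), 1.7227963267948965)
row [0.616, 0.002, 0.034] [-0.006, -0.001, -0.02] rows>=0.2
row [1.216, -0.14, 0.034] [-0.006, 0.0, 1.413] rows>=1.3
row [1.833, -0.13, 0.034] [-0.006, 0.001, 2.845] rows>=2.7
row [2.428, 0.032, 0.034] [-0.006, 0.002, 4.277] rows>=4.0
row [2.965, 0.337, 0.034] [-0.006, 0.002, 5.71] rows>=5.3
row [3.409, 0.765, 0.034] [-0.005, 0.003, 7.142] rows>=6.7
row [3.734, 1.29, 0.033] [-0.005, 0.004, 8.574] rows>=8.0
row [3.919, 1.878, 0.032] [-0.005, 0.005, 10.007] rows>=9.4
```

View pics/w12.png

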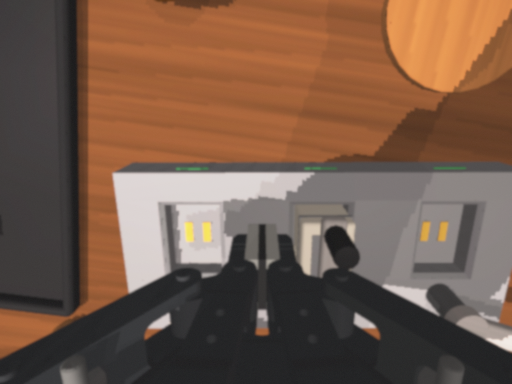

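Emit:
{"fn": "apply_moves", "kwargs": {
  "moves": [
    [[0.6, 0, 0], [0, 0, 0], -1],
    [[1.0, -0.1, 0], [0, 0, 0.9], -1],
    [[1.22, -0.14, 0], [0, 0, 1.4], -1],
    [[1.5, -0.14, 0], [0, 0, 2.1], -1],
    [[1.83, -0.13, 0], [0, 0, 2.85], -1],
    [[2.13, -0.06, 0], [0, 0, 3.55], -1],
    [[2.43, 0.03, 0], [0, 0, 4.28], -1],
    [[2.7, 0.18, 0], [0, 0, 5], -1],
    [[2.96, 0.34, 0], [0, 0, 5.7], -1],
    [[3.2, 0.55, 0], [0, 0, 6.4], -1],
    [[3.41, 0.77, 0], [0, 0, 7.14], -1],
    [[3.57, 1.02, 0], [0, 0, 7.85], -1],
    [[3.73, 1.29, 0], [0, 0, 8.57], -1],
    [[3.83, 1.58, 0], [0, 0, 9.3], -1],
    [[3.92, 1.88, 0], [0, 0, 10], -1],
    [[3.92, 1.88, 0], [0, 0, 10], -1]
  ]
}}

```text
t: 21.55
eef_pos: [0.5945, 0.0529, 0.1422]
tool_rot: [-0.0, 1.0, -0.011, 0.0]
contact_force: [0.5, -0.1, -0.4]
gripper_width: 0.002
```

Run:
```python
from dk import *
o,c=snap('wrist','w13.png');o,c=snap('top','t13.png');cv2.imwrite('pics/t13z.png',big(c,3)[420:660,570:950])
print(push(1,1.75,-.0215))
```

```text
(array([0.59434744, 0.05141713]), -0.02720367320510353)
```

View pics/w13.png

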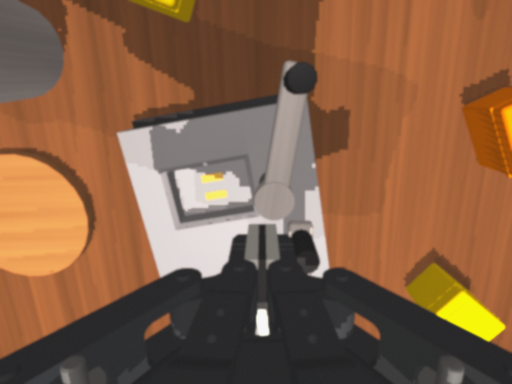

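Run:
```python
from dk import *
plan([.5945,.0529,.22]);plan([*P1,.22],YD+np.pi/2)
```

```text
row [0.018, -0.042, -3.116] [0.0, 0.0, 0.0] rows>=1.2
row [-0.635, 2.605, -3.117] [-0.004, -0.001, -9.998] rows>=9.3
```

Emit:
{"fn": "apply_moves", "kwargs": {
  "moves": [
    [[-0.3, 0, -0.5], [0, 0, 0], -1],
    [[-0.3, 0, -2], [0, 0, 0], -1],
    [[-0.4, 0.5, -3.12], [0, 0, -1], 0.2],
    [[-0.64, 1.5, -3.12], [0, 0, -2], 0.2],
    [[-0.64, 2.6, -3.12], [0, 0, -3], 0.2],
    [[-0.64, 2.6, -3.12], [0, 0, -4], 0.2],
    [[-0.64, 2.6, -3.12], [0, 0, -5], 0.2],
    [[-0.64, 2.6, -3.12], [0, 0, -6], 0.2],
    [[-0.64, 2.6, -3.12], [0, 0, -7], 0.2],
    [[-0.64, 2.6, -3.12], [0, 0, -8], 0.2],
    [[-0.64, 2.6, -3.12], [0, 0, -9], 0.2],
    [[-0.64, 2.6, -3.12], [0, 0, -10], 0.2],
    [[-0.64, 2.6, -3.12], [0, 0, -10], 0.2],
    [[-0.64, 2.6, -3.12], [0, 0, -10], 0.2]
  ]
}}

```text
t: 23.4
eef_pos: [0.5763, -0.0137, 0.2203]
tool_rot: [-0.0, 0.654, 0.757, -0.0]
contact_force: [0.5, -0.1, -0.1]
gripper_width: 0.596
```

Run:
```python
from dk import *
o,c=snap('wrist','w14.png');A=cam('wrist',c,o);im=big(c);print(o['eef_pos'])
for k in range(3):
    p=[*POCK[k],0];draw(im,A,W(p,YD,box(.048,.034,.03)));draw(im,A,W(p,YD,box(.048,.034,.014)),col=(0,255,0))
draw(im,A,W([*P1,0],YD,box(.044,.030,.052)),col=(255,0,0))
cv2.imwrite('pics/w14o.png',im)
```

```text
[ 0.57633156 -0.01374008  0.22030757]
```

View pics/w14o.png

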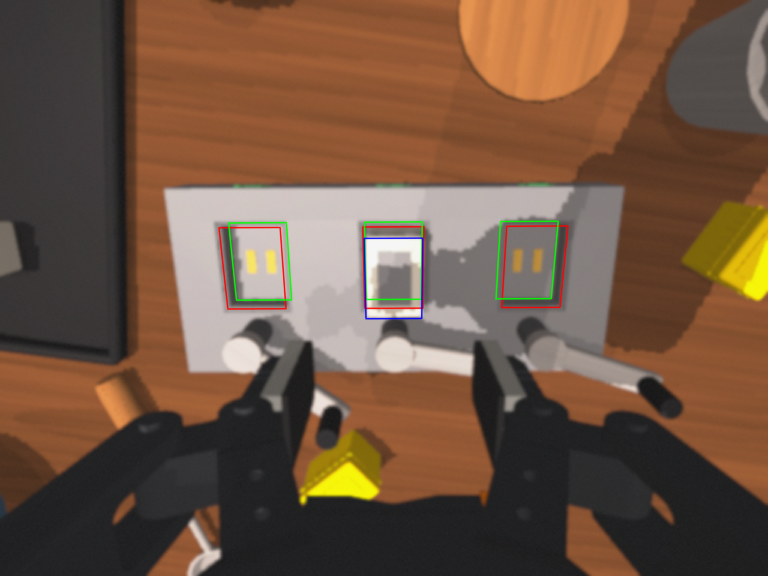

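Run:
```python
from dk import *
plan([*P1,.105],YD+np.pi/2)
```

```text
row [0.027, 0.02, 4.606] [-0.003, 0.001, -0.032] rows>=1.8
```

Emit:
{"fn": "apply_moves", "kwargs": {
  "moves": [
    [[0.03, 0.02, 1.5], [0, 0, -0.03], 0.2],
    [[0.03, 0.02, 3], [0, 0, -0.03], 0.2],
    [[0.03, 0.02, 4], [0, 0, -0.03], 0.2],
    [[0.03, 0.02, 4.6], [0, 0, -0.03], 0.2],
    [[0.03, 0.02, 4.6], [0, 0, -0.03], 0.2],
    [[0.03, 0.02, 4.6], [0, 0, -0.03], -1],
    [[0.03, 0.02, 4.6], [0, 0, -0.03], -1],
    [[0.03, 0.02, 4.6], [0, 0, -0.03], -1],
    [[0.03, 0.02, 4.6], [0, 0, -0.03], -1],
    [[0.03, 0.02, 4.6], [0, 0, -0.03], -1]
  ],
  "force": 35
}}

```text
t: 24.7
eef_pos: [0.5777, -0.0127, 0.106]
tool_rot: [0.001, 0.651, 0.759, 0.001]
contact_force: [-0.6, 0.7, 6.7]
gripper_width: 0.343
```

Run:
```python
from dk import *
o,c=snap('wrist','w15.png');o,c=snap('scene','s15.png');cv2.imwrite('pics/s15z.png',big(c,4)[600:1000,800:1340])
```

```text
(no output)
```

View pics/w15.png

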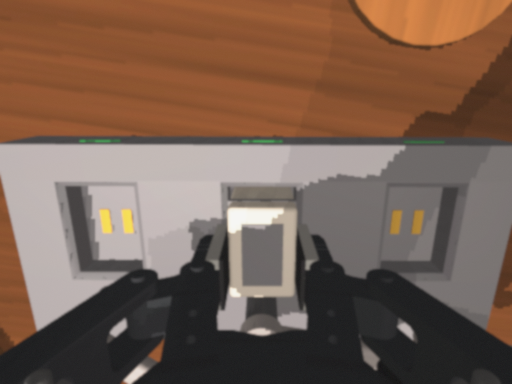

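View pics/s15z.png

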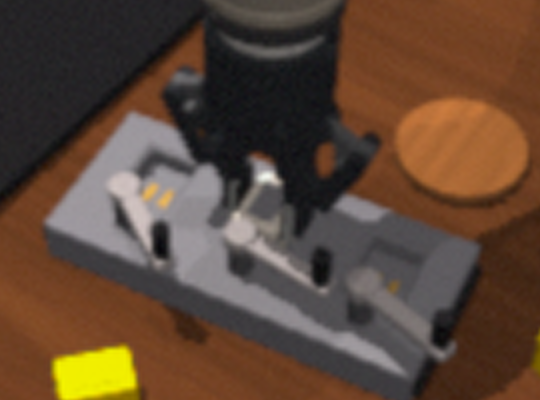

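Run:
```python
from dk import *
plan([.5777,-.0127,.22]);plan([.438,.040,.22],1.72);plan([.438,.040,.105],1.72)
```

```text
row [0.001, 0.006, -4.559] [0.0, 0.0, 0.0] rows>=1.8
row [2.942, -5.192, -4.567] [0.009, -0.0, 0.028] rows>=3.0
row [2.942, -5.199, 0.033] [0.009, -0.0, 0.028] rows>=2.4
```

Emit:
{"fn": "apply_moves", "kwargs": {
  "moves": [
    [[0, 0, -0.5], [0, 0, 0], -1],
    [[0, 0, -1.5], [0, 0, 0], -1],
    [[0, 0, -3], [0, 0, 0], -1],
    [[0, 0, -4.56], [0, 0, 0], -1],
    [[0.3, -0.6, -4.56], [0, 0, 0], -1],
    [[1.1, -2, -4.56], [0, 0, 0], -1],
    [[2, -3.6, -4.56], [0, 0, 0], -1],
    [[2.94, -5.2, -4.56], [0, 0, 0], -1],
    [[2.94, -5.2, -4.56], [0, 0, 0], -1],
    [[2.94, -5.2, -3], [0, 0, 0], -1],
    [[2.94, -5.2, -1.5], [0, 0, 0], -1],
    [[2.94, -5.2, -0.6], [0, 0, 0], -1],
    [[2.94, -5.2, -0.2], [0, 0, 0], -1],
    [[2.94, -5.2, -0.2], [0, 0, 0], -1]
  ]
}}

```text
t: 26.55
eef_pos: [0.4376, 0.0397, 0.1099]
tool_rot: [-0.0, 0.651, 0.759, -0.0]
contact_force: [-0.6, -0.3, -0.3]
gripper_width: 0.346
```

Run:
```python
from dk import *
o,c=snap('wrist','w16.png');o,c=snap('scene','s16.png');cv2.imwrite('pics/s16z.png',big(c,4)[560:960,1000:1600])
```

```text
(no output)
```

View pics/w16.png

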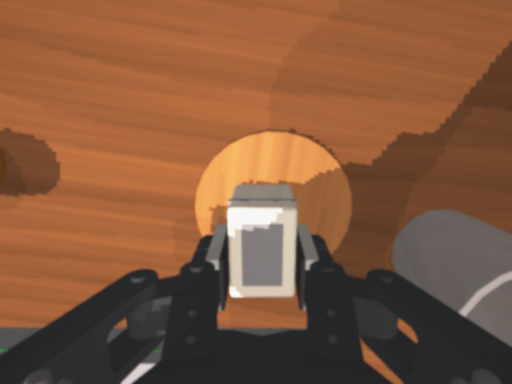

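View pics/s16z.png

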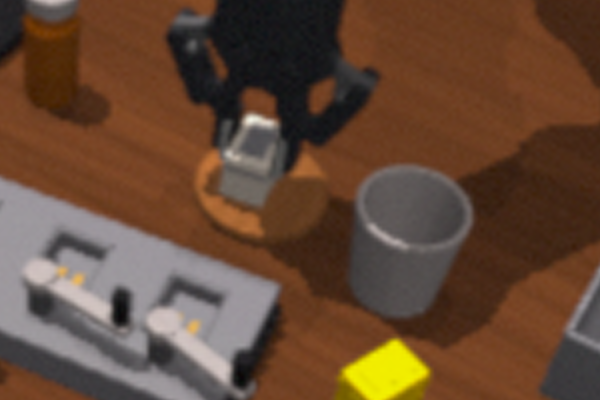

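Emit:
{"fn": "apply_moves", "kwargs": {
  "moves": [
    [[0, 0, 0.12], [0, 0, 0], -1],
    [[0, 0, 0.23], [0, 0, 0], -1],
    [[0, 0, 0.23], [0, 0, 0], -1],
    [[0, 0, 0.23], [0, 0, 0], -0.05],
    [[0, 0, 0.23], [0, 0, 0], -0.05],
    [[0, 0, 0.23], [0, 0, 0], -0.05],
    [[0, 0, 0.23], [0, 0, 0], 0],
    [[0, 0, -0.8], [0, 0, 0], 0],
    [[0, 0, -2], [0, 0, 0], 0],
    [[0, 0, -4], [0, 0, 0], 0],
    [[0, 0, -6], [0, 0, 0], 0],
    [[0, 0, -6], [0, 0, 0], 0]
  ]
}}

```text
t: 28.15
eef_pos: [0.4392, 0.0403, 0.2634]
tool_rot: [0.002, 0.651, 0.759, 0.003]
contact_force: [0.2, -0.8, 0.1]
gripper_width: 0.502
```

Run:
```python
from dk import *
o,c=snap('wrist','w17.png');o,c=snap('top','t17.png');A=cam('top',c);np.savez('top.npz',K=A[0],R=A[1],e=A[2]);cv2.imwrite('pics/t17z.png',big(c,2.5)[370:720,440:1060])
for r in look_for('top','pack0'): print(r['pixel'],r['conf'],ray(*A,*r['pixel'],.04).round(3))
for r in silhouettes('top','sauce_dish'): print('dish',r['pixel'],r['conf'],ray(*A,*r['pixel'],.03).round(3))
plan([.55,-.30,.33],.15)
```

```text
[217.4, 373.4] 0.79 [ 0.503 -0.352  0.04 ]
[181.6, 341.4] 0.49 [ 0.607 -0.262  0.04 ]
[178.6, 120.4] 0.4 [0.618 0.376 0.04 ]
dish [257.4, 386.8] 0.71 [ 0.389 -0.39   0.03 ]
dish [261.6, 132.8] 0.16 [0.379 0.339 0.03 ]
row [-14.13, 2.393, -2.855] [-0.013, 0.015, 9.025] rows>=8.4
```

View pics/t17z.png

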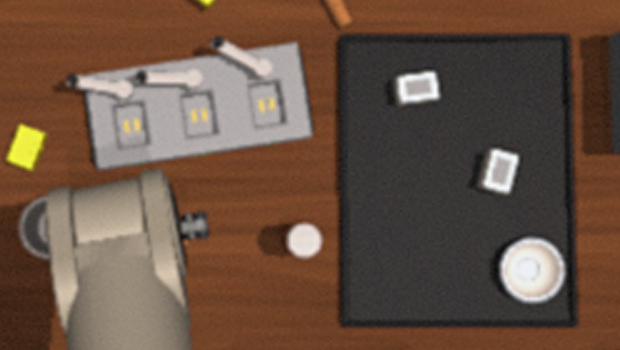

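Run:
```python
from dk import *
plan([.55,-.34,.32],.0)
```

```text
row [-15.71, 2.148, -2.454] [-0.012, 0.017, 9.884] rows>=9.2
```

View pics/w17.png

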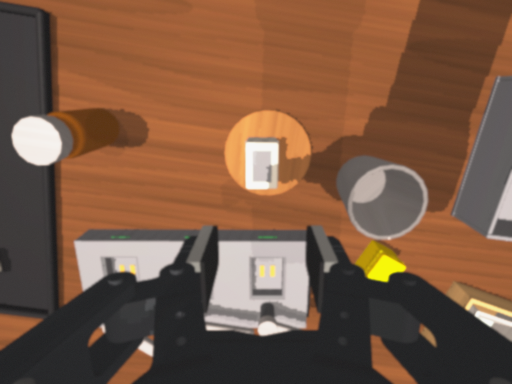

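Charged pack stands on the stand (pixel (165,262), near its centre). On to the tray.

Emit:
{"fn": "apply_moves", "kwargs": {
  "moves": [
    [[-1.5, 0.3, -1], [0, 0, 1], 0.2],
    [[-3.5, 0.6, -2], [0, 0, 2], 0.2],
    [[-5.5, 1, -2.45], [0, 0, 3], 0.2],
    [[-7.5, 1.2, -2.45], [0, 0, 4], 0.2],
    [[-9.5, 1.5, -2.45], [0, 0, 5], 0.2],
    [[-11.5, 1.7, -2.45], [0, 0, 6], 0.2],
    [[-13.5, 2, -2.45], [0, 0, 7], 0.2],
    [[-15.7, 2.15, -2.45], [0, 0, 8], 0.2],
    [[-15.7, 2.15, -2.45], [0, 0, 9], 0.2],
    [[-15.7, 2.15, -2.45], [0, 0, 9.88], 0.2],
    [[-15.7, 2.15, -2.45], [0, 0, 9.88], 0.2],
    [[-15.7, 2.15, -2.45], [0, 0, 9.88], 0.2]
  ]
}}

```text
t: 29.85
eef_pos: [0.5506, -0.3393, 0.32]
tool_rot: [-0.0, 1.0, 0.002, -0.001]
contact_force: [0.2, 0.8, 0.2]
gripper_width: 0.598
```

Run:
```python
from dk import *
o,c=snap('wrist','w18.png');A=cam('wrist',c,o);np.savez('w18.npz',K=A[0],R=A[1],e=A[2])
print(o['eef_pos'],o['q'].round(2))
for r in silhouettes('wrist','pack0'): print(r['pixel'],r['conf'],r['mask'].sum())
cv2.imwrite('pics/w18z.png',big(c,1.5))
```

```text
[ 0.55055044 -0.33927907  0.32004117] [-0.03  0.49  0.69  1.64 -0.33  1.13  0.75]
[168.3, 224.6] 0.97 1177
[89.3, 310.2] 0.6 1344
```

View pics/w18z.png

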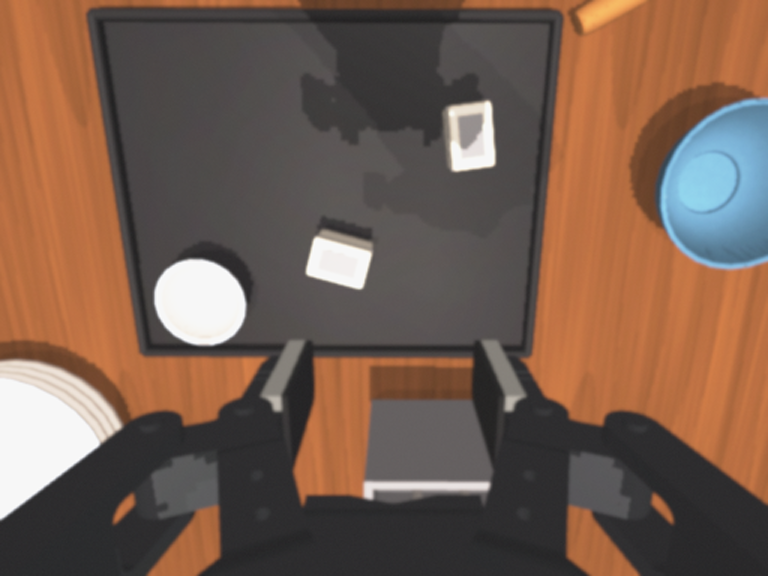

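```bash
python3 - <<'E'
from dk import *
d=np.load('w18.npz');A=(d['K'],d['R'],d['e'])
for n,pts in (('A',[(449,107),(491,101),(495,165),(454,171)]),('B',[(315,236),(372,249),(362,289),(306,276)])):
    P=np.array([ray(*A,y/1.5,x/1.5,.042)[:2] for x,y in pts]);c=P.mean(0)
    e=[P[(i+1)%4]-P[i] for i in range(4)];print(n,P.round(4).tolist(),c.round(4),[np.linalg.norm(v).round(4) for v in e],[np.degrees(np.arctan2(v[1],v[0])).round(1) for v in e])
o,c=snap('wrist','x.png');im=big(c)
np.save('packs.npy',0)
E
python3 -c "
import cv2
im=cv2.imread('pics/w18.png');cv2.imwrite('pics/w18q.png',cv2.resize(im[55:205,190:340],None,fx=4,fy=4,interpolation=cv2.INTER_CUBIC))"
```

```text
A [[0.5892, -0.2462], [0.6181, -0.2422], [0.6237, -0.2853], [0.5945, -0.2896]] [ 0.6064 -0.2658] [np.float64(0.0292), np.float64(0.0435), np.float64(0.0295), np.float64(0.0437)] [np.float64(8.0), np.float64(-82.6), np.float64(-171.5), np.float64(96.9)]
B [[0.4925, -0.3377], [0.5351, -0.3474], [0.5271, -0.3791], [0.4843, -0.3689]] [ 0.5097 -0.3582] [np.float64(0.0437), np.float64(0.0326), np.float64(0.044), np.float64(0.0322)] [np.float64(-12.9), np.float64(-104.1), np.float64(166.6), np.float64(75.3)]
```

View pics/w18q.png

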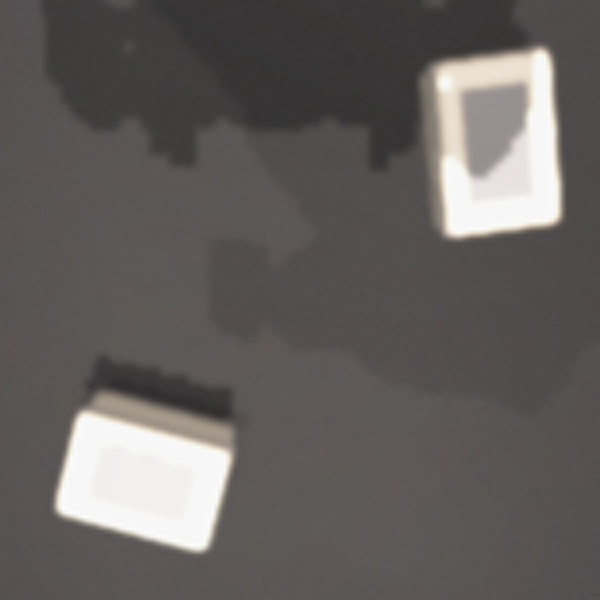

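Run:
```python
from dk import *
d=np.load('w18.npz');A=(d['K'],d['R'],d['e'])
for n,pts in (('A',[(438,68),(549,50),(560,222),(446,237)]),('B',[(82,408),(235,450),(207,551),(57,513)])):
    P=np.array([ray(*A,55+y/4-.4,190+x/4-.4,.042)[:2] for x,y in pts]);c=P.mean(0)
    e=[P[(i+1)%4]-P[i] for i in range(4)];print(n,c.round(4),[np.linalg.norm(v).round(4) for v in e],[np.degrees(np.arctan2(v[1],v[0])).round(1) for v in e])
plan([.606,-.266,.2],np.radians(7.5))
plan([.606,-.266,.095],np.radians(7.5))
```

```text
A [ 0.6057 -0.2658] [np.float64(0.029), np.float64(0.0438), np.float64(0.0308), np.float64(0.0432)] [np.float64(9.0), np.float64(-82.6), np.float64(-172.3), np.float64(95.0)]
B [ 0.5099 -0.3579] [np.float64(0.0444), np.float64(0.0311), np.float64(0.0443), np.float64(0.0318)] [np.float64(-15.5), np.float64(-105.5), np.float64(165.4), np.float64(74.6)]
row [2.226, -2.933, 4.834] [-0.002, 0.005, -0.737] rows>=2.4
row [2.23, -2.932, 9.034] [-0.002, 0.005, -0.737] rows>=3.9
```

Emit:
{"fn": "apply_moves", "kwargs": {
  "moves": [
    [[1, -1.4, 2], [0, 0, -0.4], 0.2],
    [[2.2, -2.9, 4], [0, 0, -0.74], 0.2],
    [[2.23, -2.93, 6], [0, 0, -0.74], 0.2],
    [[2.23, -2.93, 7.5], [0, 0, -0.74], 0.2],
    [[2.23, -2.93, 8.4], [0, 0, -0.74], 0.2],
    [[2.23, -2.93, 9], [0, 0, -0.74], 0.2],
    [[2.23, -2.93, 9], [0, 0, -0.74], 0.2],
    [[2.23, -2.93, 9], [0, 0, -0.74], -1],
    [[2.23, -2.93, 9], [0, 0, -0.74], -1],
    [[2.23, -2.93, 9], [0, 0, -0.74], -1],
    [[2.23, -2.93, 9], [0, 0, -0.74], -1],
    [[2.23, -2.93, 9], [0, 0, -0.74], -1]
  ]
}}

```text
t: 31.5
eef_pos: [0.6071, -0.267, 0.0977]
tool_rot: [0.001, 0.998, 0.065, 0.001]
contact_force: [-0.5, 0.5, 6.4]
gripper_width: 0.345
```

Run:
```python
from dk import *
o,c=snap('wrist','w19.png')
P2=POCK[2]
p=o['eef_pos']
plan([p[0],p[1],.22]);
for yw in (YD+np.pi/2,YD-np.pi/2): plan([*P2,.22],yw)
```

```text
row [0.007, 0.007, -4.893] [0.0, 0.0, 0.0] rows>=2.0
row [0.188, -7.029, -4.902] [0.013, -0.002, -9.127] rows>=8.5
row [0.188, -7.029, -4.902] [-0.002, -0.013, 8.873] rows>=8.3
```

View pics/w19.png

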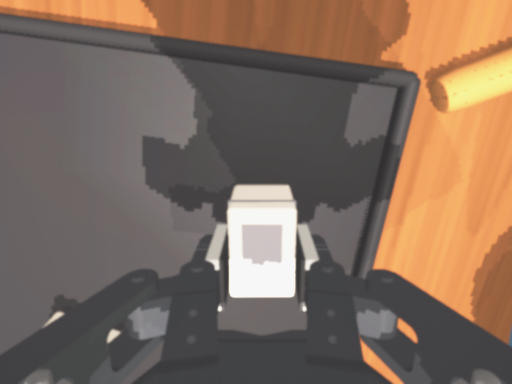

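Emit:
{"fn": "apply_moves", "kwargs": {
  "moves": [
    [[0, 0, -0.5], [0, 0, 0], -1],
    [[0, 0, -1.5], [0, 0, 0], -1],
    [[0, 0, -3], [0, 0, 0], -1],
    [[0, 0, -4.5], [0, 0, -0.5], -1],
    [[0.1, -1, -4.9], [0, 0, -1.5], -1],
    [[0.15, -2.5, -4.9], [0, 0, -2.5], -1],
    [[0.19, -4, -4.9], [0, 0, -3.5], -1],
    [[0.19, -5.5, -4.9], [0, 0, -4.5], -1],
    [[0.19, -7.03, -4.9], [0, 0, -5.5], -1],
    [[0.19, -7.03, -4.9], [0, 0, -6.5], -1],
    [[0.19, -7.03, -4.9], [0, 0, -7.5], -1],
    [[0.19, -7.03, -4.9], [0, 0, -8.5], -1],
    [[0.19, -7.03, -4.9], [0, 0, -9.13], -1],
    [[0.19, -7.03, -4.9], [0, 0, -9.13], -1],
    [[0.19, -7.03, -4.9], [0, 0, -9.13], -1]
  ]
}}

```text
t: 33.42
eef_pos: [0.5882, -0.0916, 0.2188]
tool_rot: [-0.0, 0.652, 0.758, -0.0]
contact_force: [0.6, 0.2, -0.9]
gripper_width: 0.339
```

Run:
```python
from dk import *
o,c=snap('wrist','w20.png');A=cam('wrist',c,o);im=big(c)
for k in range(3):
    p=[*POCK[k],0];draw(im,A,W(p,YD,box(.048,.034,.03)));draw(im,A,W(p,YD,box(.048,.034,.014)),col=(0,255,0))
cv2.imwrite('pics/w20o.png',im)
plan([*POCK[2],.14],YD+np.pi/2);plan([*POCK[2],.1085],YD+np.pi/2)
```

```text
row [-0.022, 0.023, 3.149] [-0.004, 0.001, -0.007] rows>=1.3
row [-0.022, 0.023, 4.409] [-0.004, 0.001, -0.007] rows>=1.8
```

View pics/w20o.png

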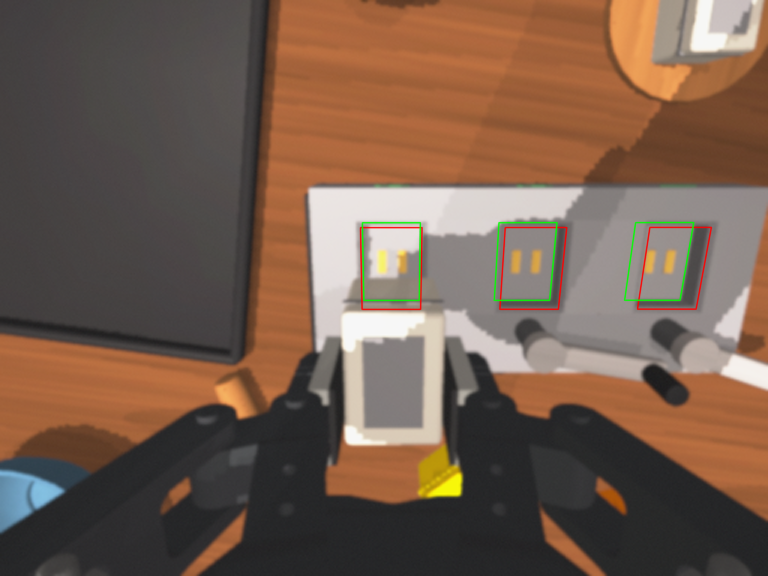

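Emit:
{"fn": "apply_moves", "kwargs": {
  "moves": [
    [[-0.02, 0.02, 1], [0, 0, 0], -1],
    [[-0.02, 0.02, 2], [0, 0, 0], -1],
    [[-0.02, 0.02, 2.8], [0, 0, 0], -1],
    [[-0.02, 0.02, 3.2], [0, 0, 0], -1],
    [[-0.02, 0.02, 3.5], [0, 0, 0], -1],
    [[-0.02, 0.02, 3.75], [0, 0, 0], -1],
    [[-0.02, 0.02, 4], [0, 0, 0], -1],
    [[-0.02, 0.02, 4.2], [0, 0, 0], -1],
    [[-0.02, 0.02, 4.4], [0, 0, 0], -1],
    [[-0.02, 0.02, 4.4], [0, 0, 0], -1]
  ]
}}

```text
t: 34.72
eef_pos: [0.5886, -0.0918, 0.1082]
tool_rot: [-0.001, 0.651, 0.759, -0.0]
contact_force: [0.6, 0.5, 0.1]
gripper_width: 0.337
```

Run:
```python
from dk import *
o,c=snap('wrist','w21.png')
```

```text
(no output)
```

View pics/w21.png

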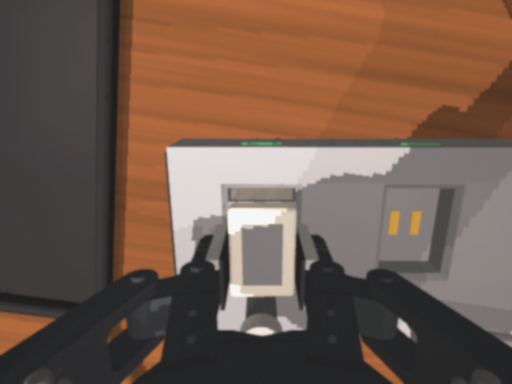

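Emit:
{"fn": "apply_moves", "kwargs": {
  "moves": [
    [[0, 0, 0.1], [0, 0, 0], -1],
    [[0, 0, 0.1], [0, 0, 0], 0],
    [[0, 0, 0.1], [0, 0, 0], 0],
    [[0, 0, 0.1], [0, 0, 0], 0],
    [[0, 0, 0.1], [0, 0, 0], 0],
    [[0, 0, -1], [0, 0, 0], 0],
    [[0, 0, -2.5], [0, 0, 0], 0],
    [[0, 0, -4.4], [0, 0, 0], 0],
    [[0, 0, -4.4], [0, 0, 0], 0]
  ]
}}

```text
t: 35.9
eef_pos: [0.591, -0.0923, 0.2225]
tool_rot: [0.003, 0.651, 0.759, 0.002]
contact_force: [0.3, -1.0, -0.2]
gripper_width: 0.503
```

Run:
```python
from dk import *
o,c=snap('wrist','w22.png');A=cam('wrist',c,o);im=big(c)
p=[*POCK[2],0];draw(im,A,W(p,YD,box(.044,.03,.052)));draw(im,A,W(p,YD,box(.048,.034,.03)),col=(0,255,0))
cv2.imwrite('pics/w22o.png',im)
# gather lever state
for k,yw in ((0,0),): pass
```

```text
(no output)
```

View pics/w22o.png

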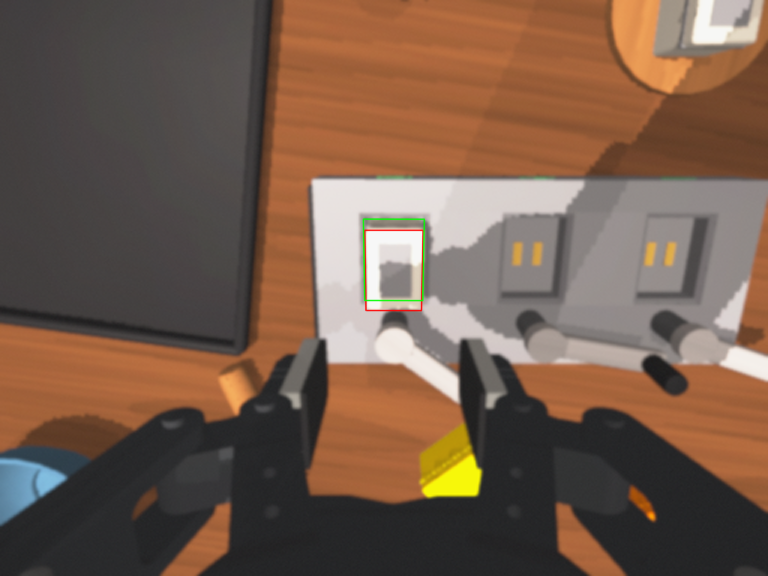

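Run:
```python
from dk import *
o,c=snap('wrist','w23.png');A=cam('wrist',c,o)
w=ray(*A,372/1.5,664/1.5,.087)[:2];r=w-(P1+.038*X);print('knob1',w,np.linalg.norm(r),np.arctan2(r@Y,-(r@X)))
p,yw=push(2,2.17,.045); print('pre',p,yw)
plan([*p,.22],yw);plan([*p,.142],yw)
f=(np.array([*p,.142]),Rdown(yw))
for q in np.arange(2.1,-.01,-.175):
    p,yw=push(2,q,.0215); print(round(q,2),end=' ');plan([*p,.142],yw,f)
```

```text
knob1 [0.60620863 0.0414481 ] 0.04925710328735103 1.5585651110777758
pre [ 0.69203166 -0.05338763] -0.44720367320510346
row [0.892, 4.314, -0.051] [-0.0, -0.0, 12.437] rows>=11.6
row [0.892, 4.314, 3.069] [-0.0, -0.0, 12.437] rows>=11.6
2.1 row [-1.104, -0.054, 0.0] [0.0, 0.0, -0.401] rows>=0.4
1.92 row [-1.528, -0.139, 0.0] [0.0, 0.0, -1.404] rows>=1.3
1.75 row [-1.961, -0.149, 0.0] [0.0, 0.0, -2.406] rows>=2.2
1.58 row [-2.388, -0.083, 0.0] [0.0, 0.0, -3.409] rows>=3.2
1.4 row [-2.798, 0.056, 0.0] [0.0, 0.0, -4.412] rows>=4.1
1.22 row [-3.177, 0.264, 0.0] [0.0, 0.0, -5.414] rows>=5.1
1.05 row [-3.514, 0.535, 0.0] [0.0, 0.0, -6.417] rows>=6.0
0.87 row [-3.798, 0.861, 0.0] [0.0, 0.0, -7.42] rows>=6.9
0.7 row [-4.022, 1.231, 0.0] [0.0, 0.0, -8.422] rows>=7.9
0.52 row [-4.177, 1.634, 0.0] [-0.0, -0.0, -9.425] rows>=8.8
0.35 row [-4.26, 2.059, 0.0] [-0.0, -0.0, -10.428] rows>=9.7
0.17 row [-4.268, 2.491, 0.0] [-0.0, -0.0, -11.431] rows>=10.7
-0.0 row [-4.201, 2.918, 0.0] [-0.0, -0.0, -12.433] rows>=11.6
```

Emit:
{"fn": "apply_moves", "kwargs": {
  "moves": [
    [[0.1, 0.4, 0], [0, 0, 1], -1],
    [[0.2, 0.8, 0], [0, 0, 2], -1],
    [[0.3, 1.2, 0], [0, 0, 3], -1],
    [[0.4, 1.6, 0], [0, 0, 4], -1],
    [[0.5, 2, 0], [0, 0, 5], -1],
    [[0.6, 2.4, 0], [0, 0, 6], -1],
    [[0.7, 2.8, 0], [0, 0, 7], -1],
    [[0.8, 3.2, 0], [0, 0, 8], -1],
    [[0.89, 3.6, 0], [0, 0, 9], -1],
    [[0.89, 4, 0], [0, 0, 10], -1],
    [[0.89, 4.31, 0], [0, 0, 11], -1],
    [[0.89, 4.31, 0], [0, 0, 12], -1],
    [[0.89, 4.31, 0], [0, 0, 12.44], -1],
    [[0.89, 4.31, 1], [0, 0, 12.44], -1],
    [[0.89, 4.31, 2.2], [0, 0, 12.44], -1],
    [[0.89, 4.31, 3.07], [0, 0, 12.44], -1],
    [[0.89, 4.31, 3.07], [0, 0, 12.44], -1]
  ]
}}

```text
t: 38.12
eef_pos: [0.6904, -0.0533, 0.1389]
tool_rot: [0.001, 0.975, -0.222, -0.003]
contact_force: [-0.0, 0.4, 1.3]
gripper_width: 0.001
```

Run:
```python
from dk import *
o,c=snap('wrist','w24.png')
for q in np.arange(2.1,-.16,-.175):
    p,yw=push(2,q,.0215); print(round(q,2),end=' ');plan([*p,.142],yw)
```

```text
2.1 row [-1.086, -0.073, -0.05] [0.009, 0.014, -0.406] rows>=0.4
1.92 row [-1.51, -0.158, -0.05] [0.008, 0.015, -1.409] rows>=1.3
1.75 row [-1.942, -0.167, -0.049] [0.006, 0.015, -2.412] rows>=2.3
1.58 row [-2.37, -0.101, -0.048] [0.005, 0.016, -3.414] rows>=3.2
1.4 row [-2.779, 0.038, -0.046] [0.004, 0.016, -4.417] rows>=4.1
1.22 row [-3.158, 0.247, -0.045] [0.002, 0.017, -5.42] rows>=5.1
1.05 row [-3.494, 0.518, -0.044] [0.001, 0.017, -6.422] rows>=6.0
0.87 row [-3.779, 0.844, -0.043] [-0.001, 0.018, -7.425] rows>=6.9
0.7 row [-4.002, 1.215, -0.041] [-0.002, 0.018, -8.428] rows>=7.9
0.52 row [-4.157, 1.618, -0.04] [-0.004, 0.018, -9.43] rows>=8.8
0.35 row [-4.24, 2.043, -0.04] [-0.006, 0.018, -10.433] rows>=9.8
0.17 row [-4.247, 2.475, -0.039] [-0.007, 0.018, -11.436] rows>=10.7
-0.0 row [-4.179, 2.902, -0.038] [-0.009, 0.018, -12.438] rows>=11.6
```

View pics/w24.png

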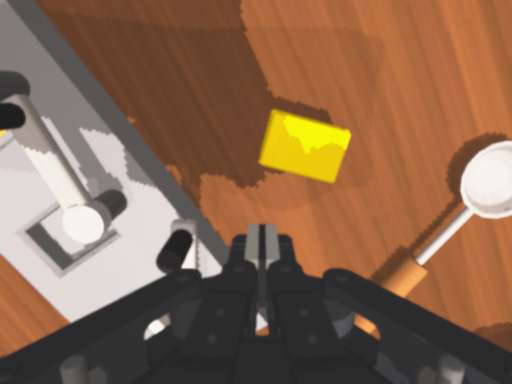

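Emit:
{"fn": "apply_moves", "kwargs": {
  "moves": [
    [[-0.6, -0.04, -0.1], [0, 0, -0.3], -1],
    [[-1.09, -0.07, -0.1], [0, 0, -0.6], -1],
    [[-1.51, -0.16, -0.1], [0, 0, -1.4], -1],
    [[-1.94, -0.17, -0.1], [0, 0, -2.4], -1],
    [[-2.37, -0.1, -0.1], [0, 0, -3.4], -1],
    [[-2.78, 0.04, -0.1], [0, 0, -4.4], -1],
    [[-3.16, 0.25, -0.1], [0, 0, -5.4], -1],
    [[-3.49, 0.52, -0.1], [0, 0, -6.4], -1],
    [[-3.78, 0.84, -0.1], [0, 0, -7.4], -1],
    [[-4, 1.21, -0.1], [0, 0, -8.4], -1],
    [[-4.16, 1.62, -0.1], [0, 0, -9.4], -1],
    [[-4.24, 2.04, -0.1], [0, 0, -10.4], -1],
    [[-4.25, 2.47, -0.1], [0, 0, -11.4], -1],
    [[-4.18, 2.9, -0.1], [0, 0, -12.44], -1],
    [[-4.18, 2.9, -0.1], [0, 0, -12.44], -1],
    [[-4.14, 3.05, -0.1], [0, 0, -12.44], -1],
    [[-4.14, 3.05, -0.1], [0, 0, -12.44], -1]
  ]
}}

```text
t: 40.3
eef_pos: [0.5666, -0.0762, 0.145]
tool_rot: [0.0, 0.652, 0.759, 0.001]
contact_force: [1.0, 4.1, 1.8]
gripper_width: -0.005
```

Run:
```python
from dk import *
o,c=snap('wrist','w25.png');o,c=snap('scene','s25.png');cv2.imwrite('pics/s25z.png',big(c,4)[640:1040,800:1400])
print(push(2,0,.0215))
```

```text
(array([ 0.56578839, -0.07375382]), 1.7227963267948965)
```

View pics/w25.png

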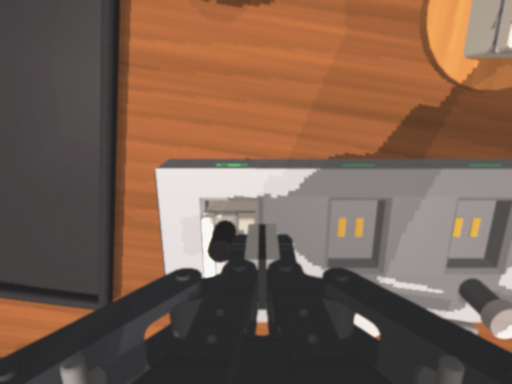

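View pics/s25z.png

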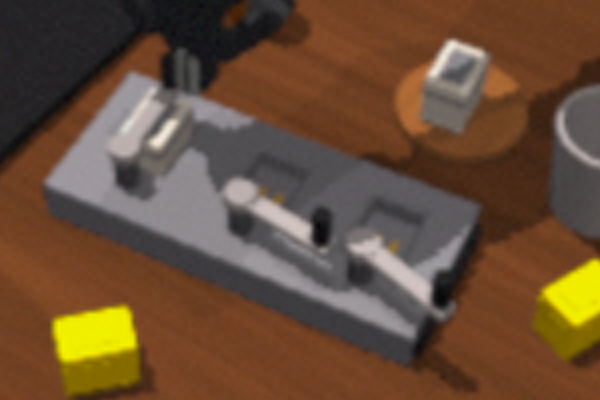

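Run:
```python
from dk import *
plan([.54,-.345,.28],1.31)
```

```text
row [-10.462, -2.674, -5.414] [0.005, -0.004, 2.367] rows>=4.8
```

Emit:
{"fn": "apply_moves", "kwargs": {
  "moves": [
    [[0.4, 0, 0], [0, 0, 0], -1],
    [[0.4, 0, -2], [0, 0, 0], -1],
    [[0.4, 0, -4], [0, 0, 0], -0.2],
    [[-2, -0.6, -5.4], [0, 0, 0.6], 0.2],
    [[-4.5, -1.2, -5.4], [0, 0, 1.2], 0.2],
    [[-7, -1.8, -5.4], [0, 0, 1.8], 0.2],
    [[-9, -2.3, -5.4], [0, 0, 2.37], 0.2],
    [[-10.46, -2.67, -5.4], [0, 0, 2.37], 0.2],
    [[-10.46, -2.67, -5.4], [0, 0, 2.37], 0.2],
    [[-10.46, -2.67, -5.4], [0, 0, 2.37], 0.2],
    [[-10.46, -2.67, -5.4], [0, 0, 2.37], 0.2]
  ]
}}

```text
t: 41.78
eef_pos: [0.5401, -0.3441, 0.2791]
tool_rot: [-0.001, 0.792, 0.61, -0.0]
contact_force: [0.2, -0.2, -0.1]
gripper_width: 0.602
```

Run:
```python
from dk import *
o,c=snap('wrist','w26.png');A=cam('wrist',c,o);np.savez('w26.npz',K=A[0],R=A[1],e=A[2])
for r in look_for('wrist','pack0'): print(r)
im=big(c);draw(im,A,W([.51,-.358,0],np.radians(-14.8),box(.044,.03,.042)));cv2.imwrite('pics/w26o.png',im)
```

```text
{'pixel': [135.0, 237.2], 'conf': 0.79}
{'pixel': [145.1, 503.1], 'conf': 0.69}
```

View pics/w26o.png

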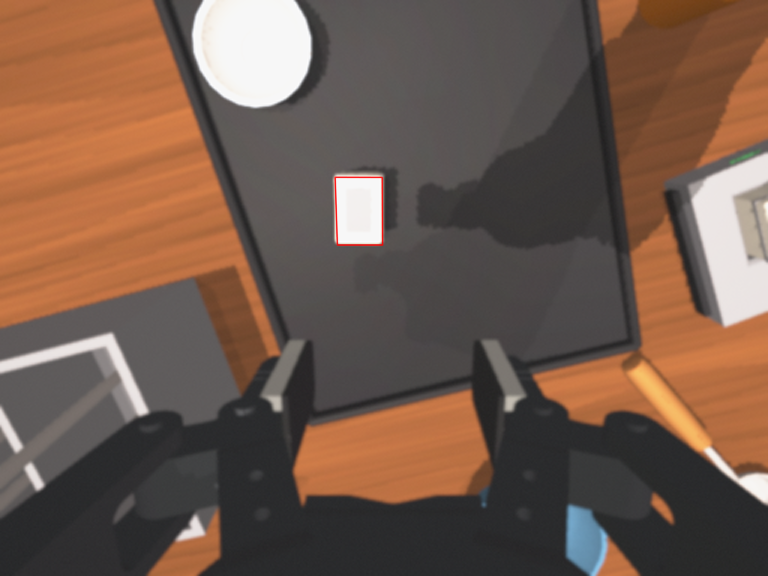

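Run:
```python
from dk import *
plan([.51,-.358,.096],1.312)
```

```text
row [-0.829, -1.015, 7.332] [-0.005, -0.002, -0.001] rows>=3.0
```

Emit:
{"fn": "apply_moves", "kwargs": {
  "moves": [
    [[-0.6, -0.7, 2], [0, 0, 0], 0.2],
    [[-0.83, -1.02, 4], [0, 0, 0], 0.2],
    [[-0.83, -1.02, 5.5], [0, 0, 0], 0.2],
    [[-0.83, -1.02, 6.7], [0, 0, 0], 0.2],
    [[-0.83, -1.02, 7.3], [0, 0, 0], 0.2],
    [[-0.83, -1.02, 7.3], [0, 0, 0], 0.2],
    [[-0.83, -1.02, 7.3], [0, 0, 0], -1],
    [[-0.83, -1.02, 7.3], [0, 0, 0], -1],
    [[-0.83, -1.02, 7.3], [0, 0, 0], -1],
    [[-0.83, -1.02, 7.3], [0, 0, 0], -1],
    [[-0.83, -1.02, 7.3], [0, 0, 0], -1]
  ],
  "force": 35
}}

```text
t: 43.25
eef_pos: [0.5102, -0.36, 0.0984]
tool_rot: [0.001, 0.793, 0.609, 0.0]
contact_force: [-1.3, 0.2, 6.9]
gripper_width: 0.34
```

Run:
```python
from dk import *
o,c=snap('wrist','w27.png')
p=o['eef_pos']
plan([p[0],p[1],.24]);plan([*POCK[0],.24],YD+np.pi/2)
```

```text
row [-0.004, 0.011, -5.663] [0.0, 0.0, 0.0] rows>=2.3
row [17.028, -2.289, -5.681] [0.01, 0.007, -2.367] rows>=7.2
```

View pics/w27.png

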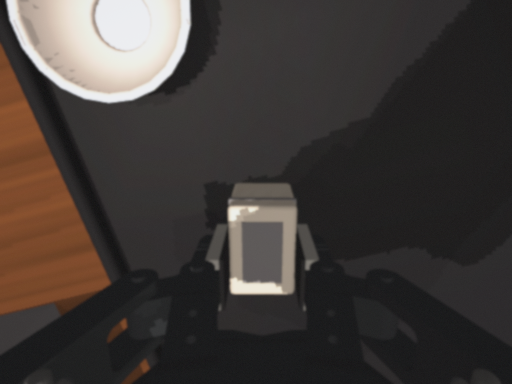

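Emit:
{"fn": "apply_moves", "kwargs": {
  "moves": [
    [[0, 0, -0.5], [0, 0, 0], -1],
    [[0, 0, -2], [0, 0, 0], -1],
    [[0, 0, -4], [0, 0, 0], -1],
    [[0.8, -0.1, -5.68], [0, 0, 0], -1],
    [[2.6, -0.3, -5.68], [0, 0, -0.3], -1],
    [[4.8, -0.6, -5.68], [0, 0, -0.6], -1],
    [[7, -0.9, -5.68], [0, 0, -1], -1],
    [[9.2, -1.2, -5.68], [0, 0, -1.4], -1],
    [[11.4, -1.5, -5.68], [0, 0, -1.8], -1],
    [[13.6, -1.8, -5.68], [0, 0, -2.1], -1],
    [[15.5, -2.1, -5.68], [0, 0, -2.37], -1],
    [[17.03, -2.29, -5.68], [0, 0, -2.37], -1],
    [[17.03, -2.29, -5.68], [0, 0, -2.37], -1],
    [[17.03, -2.29, -5.68], [0, 0, -2.37], -1],
    [[17.03, -2.29, -5.68], [0, 0, -2.37], -1]
  ]
}}

```text
t: 45.18
eef_pos: [0.5639, 0.0648, 0.239]
tool_rot: [-0.0, 0.652, 0.758, -0.001]
contact_force: [-0.4, -0.0, -0.5]
gripper_width: 0.34
```

Run:
```python
from dk import *
o,c=snap('wrist','w28.png');A=cam('wrist',c,o);im=big(c)
for k in range(2):
    p=[*POCK[k],0];draw(im,A,W(p,YD,box(.048,.034,.03)));draw(im,A,W(p,YD,box(.048,.034,.014)),col=(0,255,0))
cv2.imwrite('pics/w28o.png',im)
plan([*POCK[0],.1085],YD+np.pi/2)
```

```text
row [0.048, 0.037, 5.219] [-0.005, 0.003, -0.011] rows>=2.1
```

View pics/w28o.png

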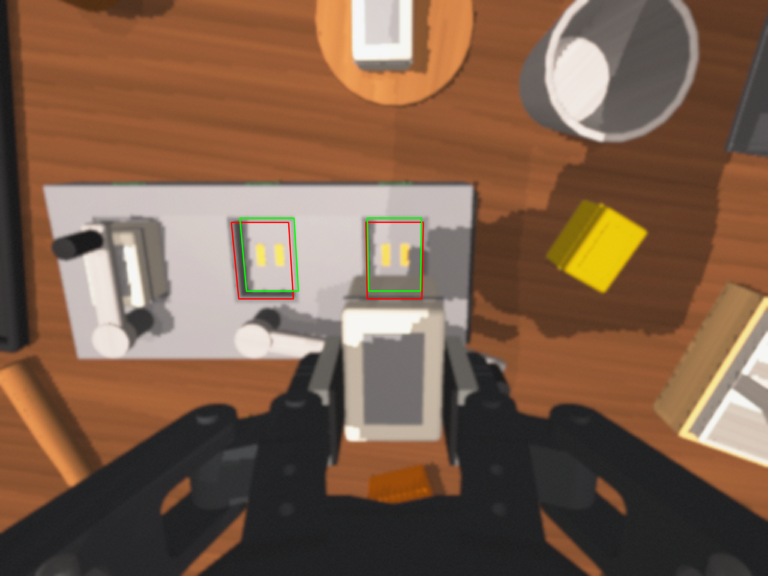

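Emit:
{"fn": "apply_moves", "kwargs": {
  "moves": [
    [[0.05, 0.04, 1.5], [0, 0, 0], -1],
    [[0.05, 0.04, 2.8], [0, 0, 0], -1],
    [[0.05, 0.04, 3.6], [0, 0, 0], -1],
    [[0.05, 0.04, 4], [0, 0, 0], -1],
    [[0.05, 0.04, 4.3], [0, 0, 0], -1],
    [[0.05, 0.04, 4.55], [0, 0, 0], -1],
    [[0.05, 0.04, 4.8], [0, 0, 0], -1],
    [[0.05, 0.04, 5.05], [0, 0, 0], -1],
    [[0.05, 0.04, 5.25], [0, 0, 0], -1],
    [[0.05, 0.04, 5.25], [0, 0, 0], -1]
  ]
}}

```text
t: 46.48
eef_pos: [0.5648, 0.068, 0.1084]
tool_rot: [-0.0, 0.651, 0.759, -0.0]
contact_force: [-4.0, -1.1, 9.3]
gripper_width: 0.341
```

Run:
```python
from dk import *
o,c=snap('wrist','w29.png')
```

```text
(no output)
```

View pics/w29.png

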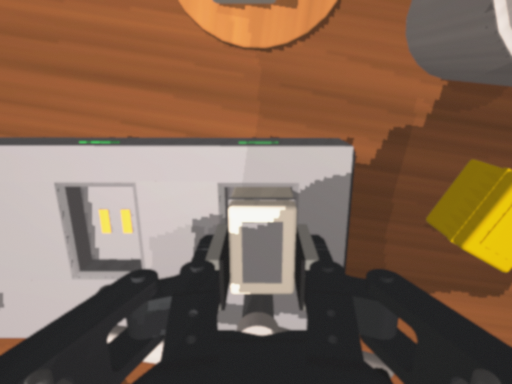

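Emit:
{"fn": "apply_moves", "kwargs": {
  "moves": [
    [[0, 0, 0], [0, 0, 0], 0],
    [[0, 0, 0], [0, 0, 0], 0],
    [[0, 0, 0], [0, 0, 0], 0],
    [[0, 0, 0], [0, 0, 0], 0],
    [[0, 0, -1], [0, 0, 0], 0],
    [[0, 0, -2.5], [0, 0, 0], 0],
    [[0, 0, -4.5], [0, 0, 0], 0],
    [[0, 0, -4.5], [0, 0, 0], 0]
  ]
}}

```text
t: 47.52
eef_pos: [0.5671, 0.0683, 0.224]
tool_rot: [0.002, 0.651, 0.759, 0.003]
contact_force: [-0.6, -0.5, 0.1]
gripper_width: 0.501
```

Run:
```python
from dk import *
o,c=snap('wrist','w30.png');A=cam('wrist',c,o);im=big(c)
p=[*POCK[0],0];draw(im,A,W(p,YD,box(.044,.03,.052)));draw(im,A,W(p,YD,box(.048,.034,.03)),col=(0,255,0))
for k,col in ((0,(255,0,0)),):
  for q in (1.9,2.1,2.3):
    w=np.array([[*knob(k,q),.087]]);r=proj(*A,w)[0]*1.5;cv2.circle(im,(int(r[1]),int(r[0])),4,col,1)
cv2.imwrite('pics/w30o.png',im)
```

```text
(no output)
```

View pics/w30o.png

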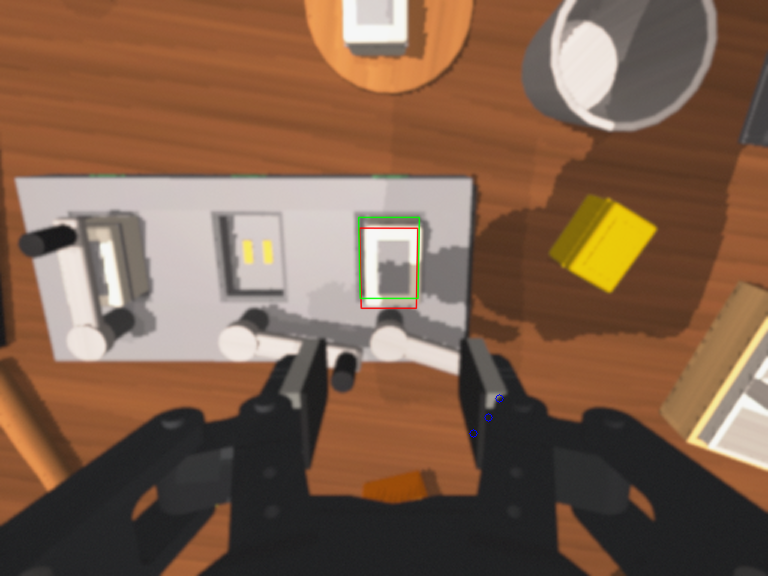

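Run:
```python
from dk import *
p,yw=push(0,1.95,.045); print('pre',p,yw)
plan([*p,.224],yw);plan([*p,.144],yw)
```

```text
pre [0.65905687 0.11830438] -0.22720367320510348
row [1.416, 3.993, -0.074] [0.01, -0.02, 11.175] rows>=10.4
row [1.415, 3.983, 3.126] [0.01, -0.02, 11.175] rows>=10.4
```

Emit:
{"fn": "apply_moves", "kwargs": {
  "moves": [
    [[0.1, 0.4, 0], [0, 0, 1], -1],
    [[0.2, 0.8, 0], [0, 0, 2], -1],
    [[0.3, 1.2, 0], [0, 0, 3], -1],
    [[0.5, 1.6, 0], [0, 0, 4], -1],
    [[0.7, 2, 0], [0, 0, 5], -1],
    [[0.9, 2.4, 0], [0, 0, 6], -1],
    [[1.1, 2.8, 0], [0, 0, 7], -1],
    [[1.3, 3.2, 0], [0, 0, 8], -1],
    [[1.42, 3.6, 0], [0, 0, 9], -1],
    [[1.42, 3.98, 0], [0, 0, 10], -1],
    [[1.42, 3.98, 0], [0, 0, 11], -1],
    [[1.42, 3.98, 0], [0, 0, 11.18], -1],
    [[1.42, 3.98, 0.8], [0, 0, 11.18], -1],
    [[1.42, 3.98, 1.8], [0, 0, 11.18], -1],
    [[1.42, 3.98, 2.8], [0, 0, 11.18], -1],
    [[1.42, 3.98, 3.13], [0, 0, 11.18], -1],
    [[1.42, 3.98, 3.13], [0, 0, 11.18], -1]
  ]
}}

```text
t: 49.7
eef_pos: [0.6572, 0.1179, 0.1407]
tool_rot: [0.0, 0.994, -0.113, -0.001]
contact_force: [0.2, -0.1, 0.8]
gripper_width: 0.001
```

Run:
```python
from dk import *
o,c=snap('wrist','w31.png')
for q in [1.925]+list(np.arange(1.75,-.1,-.175)):
    p,yw=push(0,q,.0215); print(round(q,2),end=' ');plan([*p,.1435],yw)
```

```text
1.93 row [-0.951, -0.044, -0.071] [0.002, 0.004, -0.145] rows>=0.4
1.75 row [-1.371, -0.148, -0.071] [0.001, 0.004, -1.147] rows>=1.1
1.58 row [-1.802, -0.177, -0.07] [0.001, 0.004, -2.15] rows>=2.0
1.4 row [-2.232, -0.13, -0.07] [0.001, 0.005, -3.153] rows>=2.9
1.22 row [-2.647, -0.01, -0.07] [0.0, 0.005, -4.155] rows>=3.9
1.05 row [-3.035, 0.182, -0.069] [-0.0, 0.005, -5.158] rows>=4.8
0.87 row [-3.384, 0.437, -0.069] [-0.001, 0.005, -6.161] rows>=5.8
0.7 row [-3.683, 0.75, -0.069] [-0.001, 0.005, -7.163] rows>=6.7
0.52 row [-3.923, 1.11, -0.068] [-0.002, 0.005, -8.166] rows>=7.6
0.35 row [-4.096, 1.506, -0.068] [-0.002, 0.005, -9.169] rows>=8.6
0.17 row [-4.198, 1.926, -0.068] [-0.002, 0.005, -10.171] rows>=9.5
-0.0 row [-4.225, 2.358, -0.068] [-0.003, 0.004, -11.174] rows>=10.4
```

View pics/w31.png

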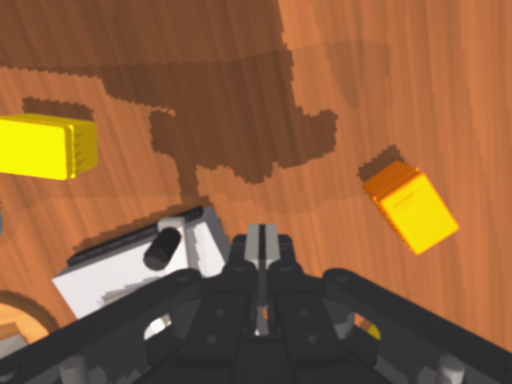

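Emit:
{"fn": "apply_moves", "kwargs": {
  "moves": [
    [[-0.5, -0.02, -0.1], [0, 0, -0.1], -1],
    [[-0.95, -0.04, -0.1], [0, 0, -0.2], -1],
    [[-1.37, -0.15, -0.1], [0, 0, -1.15], -1],
    [[-1.8, -0.18, -0.1], [0, 0, -2.15], -1],
    [[-2.23, -0.13, -0.1], [0, 0, -3.15], -1],
    [[-2.65, 0, -0.1], [0, 0, -4.15], -1],
    [[-3.03, 0.18, -0.1], [0, 0, -5.15], -1],
    [[-3.38, 0.44, -0.1], [0, 0, -6.15], -1],
    [[-3.68, 0.75, -0.1], [0, 0, -7.15], -1],
    [[-3.92, 1.11, -0.1], [0, 0, -8.15], -1],
    [[-4.1, 1.5, -0.1], [0, 0, -9.15], -1],
    [[-4.2, 1.93, -0.1], [0, 0, -10.15], -1],
    [[-4.22, 2.36, -0.1], [0, 0, -11.17], -1],
    [[-4.22, 2.36, -0.1], [0, 0, -11.17], -1],
    [[-4.2, 2.5, -0.1], [0, 0, -11.17], -1],
    [[-4.2, 2.5, -0.1], [0, 0, -11.17], -1]
  ]
}}

```text
t: 51.75
eef_pos: [0.5414, 0.082, 0.1446]
tool_rot: [-0.0, 0.652, 0.758, 0.0]
contact_force: [-0.8, 1.8, 1.2]
gripper_width: 0.002
```

Run:
```python
from dk import *
o,c=snap('wrist','w32.png');o,c=snap('scene','s32.png');cv2.imwrite('pics/s32z.png',big(c,4)[640:1040,800:1400]);print(push(0,0,.0215))
```

```text
(array([0.54156194, 0.08440142]), 1.7227963267948965)
```

View pics/s32z.png

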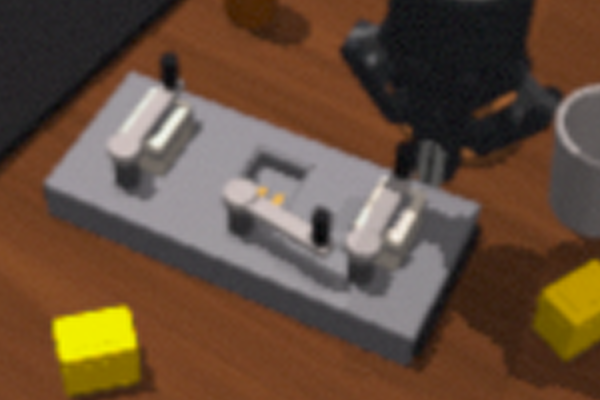

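Emit:
{"fn": "apply_moves", "kwargs": {
  "moves": [
    [[-0.08, 0, 0], [0, 0, 0], -1],
    [[-0.08, 0, 0], [0, 0, 0], -1]
  ]
}}

```text
t: 52.1
eef_pos: [0.5415, 0.0814, 0.1445]
tool_rot: [-0.001, 0.651, 0.759, 0.001]
contact_force: [-1.8, 6.9, 3.7]
gripper_width: 0.002
```

Emit:
{"fn": "apply_moves", "kwargs": {
  "moves": [
    [[0.4, 0, 0], [0, 0, 0], -1],
    [[0.4, 0, -2], [0, 0, 0], -1],
    [[0.4, 0, -4], [0, 0, 0], -1],
    [[0, 0.5, -6], [0, 0, 0], -1],
    [[-1.5, 1, -7], [0, 0, 0], -1],
    [[-2, 1.6, -7], [0, 0, 0], -1],
    [[-2, 1.6, -7], [0, 0, 0], -1],
    [[-2, 1.6, -7], [0, 0, 0], -1]
  ]
}}

```text
t: 53.1
eef_pos: [0.5878, 0.0369, 0.3174]
tool_rot: [-0.002, 0.651, 0.759, -0.001]
contact_force: [0.2, 0.1, -0.1]
gripper_width: -0.006
```

Run:
```python
from dk import *
o,c=snap('wrist','w33.png');A=cam('wrist',c,o);im=big(c);print(o['eef_pos'])
for k in (0,2):
    draw(im,A,W([*POCK[k],0],YD,box(.044,.03,.052)))
    for q,col in ((0,(0,255,0)),(.15,(0,0,255))):
        w=np.array([[*knob(k,q),.087]]);r=proj(*A,w)[0]*1.5;cv2.circle(im,(int(r[1]),int(r[0])),6,col,1)
draw(im,A,W([.429,.044,0],0,[(.035*np.cos(t),.035*np.sin(t),.012) for t in np.linspace(0,6.28,40)]))
cv2.imwrite('pics/w33o.png',im)
o,c=snap('top','t33.png');cv2.imwrite('pics/t33z.png',big(c,2)[260:620,160:860])
```

```text
[0.58776871 0.03685147 0.31740917]
```

View pics/w33o.png

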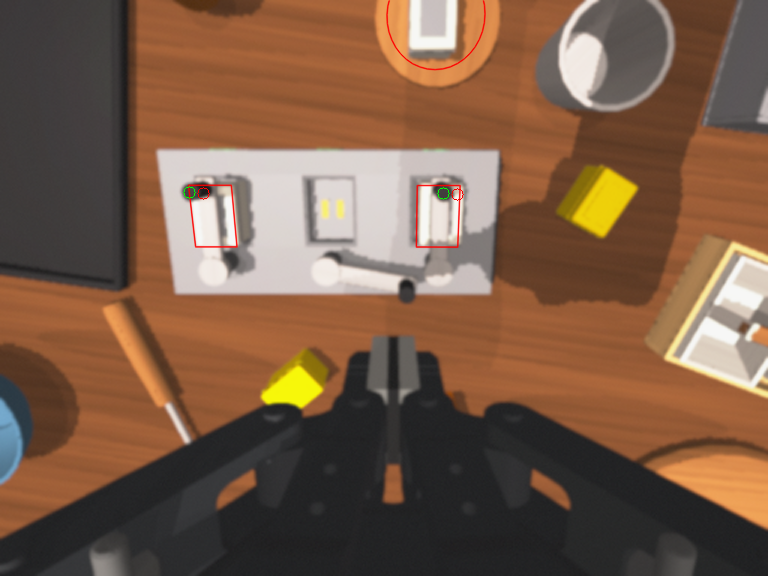

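View pics/t33z.png

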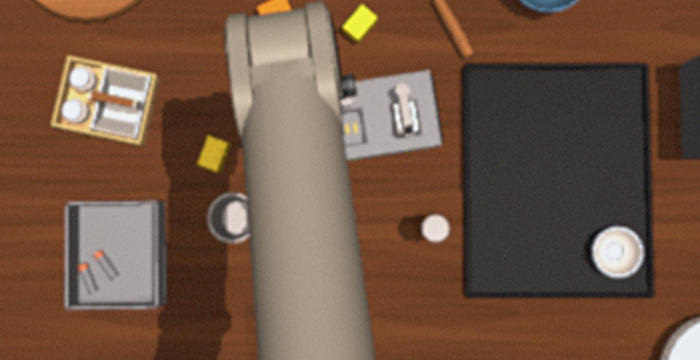

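```bash
python3 -c "
from station import *
print(get_obs()['joint_vel'].round(3)); print(hand_in())"
```

```text
[-0.    -0.005  0.002 -0.007  0.     0.001  0.004]
the job is handed in; nothing more can be done
None
```

I finished every step and handed the job in at about 53 s of the 210 s allowed. `hand_in()` gives no verdict, so the results below come from my own camera checks.

- **Bin and cells:** I lifted the bin out upright, tipped it to about 105° over the tub, and put it back in its organiser cell. The last top picture shows two spent cells in the tub and the bin home and upright. I saw no third cell, and the bin looked empty.
- **Charged pack:** I swung lever1 open and stood the pack upright on the round stand, inside the 35 mm circle. Lever1 stays open over an empty pocket.
- **Tray packs:** There were two, now seated in the two outer pockets with their levers pushed against the stop. In the last wrist picture both packs are within about 1–2 mm of the pocket centres and both knobs sit at about angle 0. The tray is clear of packs.
- **Cup, jar and dish:** All three are still standing where they were. The gripper ended clear of everything.

One disagreement: the scene camera was off by about 6–7 pixels against the other two cameras, so I took positions only from the top and wrist cameras. No check failed.

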